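Close the biscuit press over its register pin and hold it down

ROBOT

A 6-joint arm with a two-finger parallel gripper is mounted at the origin on a cart in front of the work surface, level with it; the furniture and walls round the work are solid. World frame = base frame: x ahead of the robot, y to its left, z up, the work surface at z = 0. Lengths are in m, angles in rad, forces in N, time in s.
With the tool pointing down it reaches from about 0.25 to 0.725 m from the base axis. Payload 4 kg.
Tool frame: the origin (TCP) lies midway between the tips of the shut fingers; the grasp point (between the pads) lies 19 mm behind it; z points along the fingers, y is the direction in which the jaws open and shut (so a half turn about z gives the same grasp; the last joint's range is limited). The gripper opens to 85 mm and grips with 20 to 120 N. Pads are 22 mm wide; open, the fingers measure 114 mm over their backs; the gripper's body (76 mm by 85 mm) begins 54 mm behind the grasp point. The pads swing forward as they close: fully open they stand 13 mm farther back than shut.
Start: joints at [1.154, 0.241, 0.005, 1.335, 0, 1.571], TCP at [0.202, 0.457, 0.209] pointing down, gripper open.
Joint ranges: [-2.72, 2.72], [-1.05, 1.87], [-1.09, 1.28], [-1.99, 2.15], [-1.42, 1.44], [-3.14, 3.14]. Speed limits (rad/s): [2.79, 2.79, 3.14, 3.14, 3.14, 3.14].

INTERFACE

Orientations are given as a rotation vector (axis times angle).
In Python, from rig import arm, eyes gives the robot as it stands.
- The arm moves only by the tool drive_tool, never from a script. Its argument "increments" is a list of rows, each a list of 4 numbers: the shift along the tool's x, y, z in cm, then the turn about the tool's z in rad. A call has 1 to 12 rows; each row shifts and turns the commanded pose from where the row before left it, along the tool's axes as they then stand; what a row does not reach is not made up. A row lasts 1/12 s, in which the tool goes at most 41.7 mm and 7.16 degrees, less where a joint would pass 70% of its speed; a pose out of reach is approached as far as the arm can. A call with a gripper value outside its range is refused whole. "gripper" is the gripper command: -1 is fully open, 1 is shut, values between are in proportion, set as the call begins (left out, the last holds). The fingers move at their own pace and stop on an object; "newtons" is the grip in N (left out, the last holds). Time passes only in rows, so rows that do not move let the fingers close. It gives the time, the measured TCP pose, the force and the opening at its end, in the units of the state.
- arm.state(): the state, without advancing time (a new reading comes with each control period).
- eyes.grab_frame(name): name is "scene" or "side" or "wrist"; returns a dict with "image" (400x640x3 uint8, blue, green, red), "K" (3x3 intrinsics, pixels), "R" (3x3) and "t" (3): a world point X has camera coordinates R X + t. Camera axes: x right, y down, z forward; pixel columns grow to the right and rows downward; lengths in m; the calibration is good to about 2 mm. A picture is of the moment at which its call begins. There is no depth.
- arm.job_done(): hands the job in, once; it reports no verdict.
The state is a dict: "time": time; "joint_positions": joint angles; "qd": joint speeds; "joint_efforts": joint torques, N m; "tool_pos": TCP position; "eef_rot": TCP orientation; "force": force on the tool from outside, world axes, zero at the start; "ft_torque": the same for the moment, N m; "finger_gap": finger opening in m.
Only numpy, scipy, OpenCV 4.12 (cv2) and the standard library are available. Lean on these libraries where they do the work, as an engineer would, in place of code of your own. Each camera call takes 0.05 s, during which the arm holds its last target.

TASK

Take the steel jigger off the bed of the biscuit press and stand it upright on the worktop, clear of the press. Then take the wooden cover by its handle, lay it square on the bed and slide it along the slot until the socket hidden underneath drops over the register pin; press it down until the sprung bed is at its bottom stop and finish while still holding it pressed there, leaving everything else where it stands.

Things in the scene. Friction and masses are not known exactly. Their poses are not given: they have to be found in the camera images.
- press: Biscuit press, fixed on the worktop: white base 172 x 126 mm (x, y), 24 mm high, carrying a sprung grey metal bed 150 x 104 mm whose flat top is 34 mm above the worktop. Origin: centre of the underside of the base, on the worktop; x along the length, z up. Wall cabinets hang over the worktop beyond x = 0.58 m: keep the arm low or close in when it swings.
- slot_center (a point): Middle of the black slot (60 x 16 mm, along x) in the bed's top, axes as the press. In it stands a fixed upright brass pin, 12 mm thick, its tip 14 mm above the resting bed and tapering to 7 mm over the last 6 mm. The pin is set anywhere from x = -18 to +18 mm along the slot, y = 0; its setting is not reported. It does not sink with the bed.
- bed (a joint): How far the sprung bed is pressed down (m): 0 at rest at the top, 0.006 at its bottom stop. The bed does not sink under the cover's own weight; beyond that weight it takes a push of about 3 N to start it and about 10 N to hold it at the stop.
- cover_handle (a point): Centre of the dark bar handle (64 mm long in x, 24 wide in y, 40 high) on the loose wooden cover (light plate 110 x 96 x 27 mm, about 0.3 kg): 47 mm above the plate's underside. x along plate and handle, z up. Height above the worktop: 95 mm lying level on the pin's tip, 81 mm dropped on the pin and flat on the resting bed, 75 mm at the bottom stop.
- cover_socket (a point): Mouth of the blind square socket in the middle of the cover's underside, straight below the handle's centre; 16 x 16 mm, 22 mm deep upward; axes as the handle.
- jigger_center (a point): Steel double jigger (two cones foot to foot), 43 mm wide at both ends, 70 mm tall, about 0.09 kg, standing upright on the bed beside the slot. This point is its centre, half-way up (35 mm above its foot); z up. The worktop at the front right, about 0.2 to 0.35 m to the robot's right, is free to stand it on.
- egg_cup: Plated egg cup, 46 mm wide, 60 mm tall, a bystander behind and left of the press. Origin: centre of its foot.
- small_cup: Slimmer plated egg cup, 39 mm wide, 60 mm tall, a bystander behind and right of the press. Origin: centre of its foot.
- pepper_mill: Brown wooden pepper mill, 58 mm wide, 170 mm tall, a bystander at the back left. Origin: centre of its foot.
Mind the look-alikes: they are no part of the job. What is shaped like the part that bears jigger_center but green or pink is not meant.

How it is judged:
By the outcome, as a careful person would: the job done as asked, in the order asked, and still so for the second after the job is handed in, while the arm keeps its last pose, push and grip.
It also fails if it takes over 72 s, if anything falls off the work surface, if the arm or the gripper's body presses on something with over 40 N, if the wrist force passes 120 N, or if a joint passes its speed limit or range.

## Working session

There is one attempt and no reset: what is moved stays moved. The work goes in short steps, Python scripts to look and compute and a tool call to move; the robot and the scene stay as the last step left them, time stands still between calls to the robot, and variables do not carry over. Pictures are saved under pics/ and viewed, and the job is handed in when it is done.

Besides the shell and the picture viewer there is one more tool, called after "Emit:" as name(argument=value, ...), one argument or row to a line, values as JSON. drive_tool: Moves the arm, as the interface text tells. Its arguments: {"type":"object","properties":{"increments":{"type":"array"},"gripper":{"type":"number"},"newtons":{"type":"number"}},"required":["increments"]}

```bash
ls; mkdir -p pics
cat > h.py <<'E'
import numpy as np, cv2
from rig import arm, eyes
def grab(n,tag):
    f=eyes.grab_frame(n); cv2.imwrite(f'pics/{tag}.png',f['image']); np.savez(f'pics/{tag}.npz',K=f['K'],R=f['R'],t=f['t']); return f
def cal(tag):
    d=np.load(f'pics/{tag}.npz'); return d['K'],d['R'],d['t']
def proj(tag,X):
    K,R,t=cal(tag); p=K@(R@np.array(X,float)+np.array(t).ravel()); return p[:2]/p[2]
def ray(tag,uv):
    K,R,t=cal(tag); d=R.T@np.linalg.solve(K,[uv[0],uv[1],1]); return -R.T@t.ravel(), d/np.linalg.norm(d)
def atz(tag,uv,z):
    c,d=ray(tag,uv); return c+d*(z-c[2])/d[2]
def tri(obs):
    A=np.zeros((3,3));b=np.zeros(3)
    for tag,uv in obs:
        c,d=ray(tag,uv);P=np.eye(3)-np.outer(d,d);A+=P;b+=P@c
    X=np.linalg.solve(A,b); return X,[np.round(proj(t,X)-uv,1) for t,uv in obs]
E
python3 - <<'E'
from h import *
np.set_printoptions(precision=3,suppress=True)
for n in ('scene','side','wrist'):
    f=grab(n,n+'0'); print(n,f['K'].tolist(), -f['R'].T@f['t'], f['R'][2])
s=arm.state(); print({k:np.round(v,3) for k,v in s.items()})
E
```

```text
pics
scene [[430.8978260720429, 0.0, 321.3982842565943], [0.0, 430.8978260720429, 201.09756614020236], [0.0, 0.0, 1.0]] [-0.264 -0.478  0.67 ] [ 0.684  0.51  -0.522]
side [[372.0010527242573, 0.0, 320.15080158474194], [0.0, 372.0010527242573, 199.73247295057706], [0.0, 0.0, 1.0]] [ 0.1   -0.54   0.477] [ 0.489  0.746 -0.453]
wrist [[281.27148092435505, 0.0, 318.74998273949427], [0.0, 281.27148092435505, 199.55336423199142], [0.0, 0.0, 1.0]] [0.138 0.487 0.375] [ 0.249 -0.112 -0.962]
{'time': np.float64(0.15), 'joint_positions': array([1.154, 0.241, 0.004, 1.335, 0.   , 1.571]), 'qd': array([ 0.002, -0.001,  0.003, -0.001, -0.001,  0.001]), 'joint_efforts': array([ -0.   , -37.264,  25.264,   0.012,   0.   ,  -0.   ]), 'tool_pos': array([0.202, 0.457, 0.208]), 'eef_rot': array([-0.65 , -3.073,  0.003]), 'force': array([-0.761, -0.698, -0.133]), 'ft_torque': array([-0.026, -0.005, -0.006]), 'finger_gap': np.float64(0.085)}
```

View pics/scene0.png

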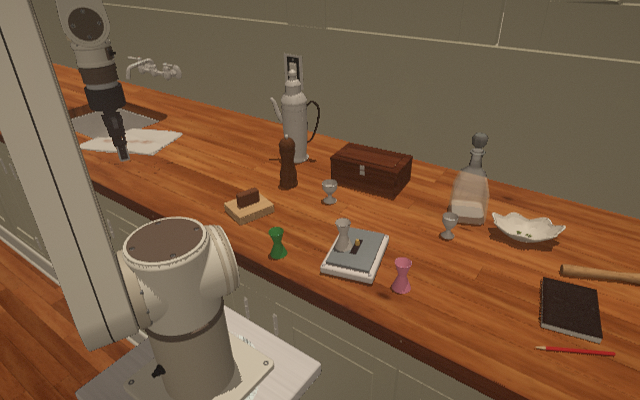

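View pics/side0.png

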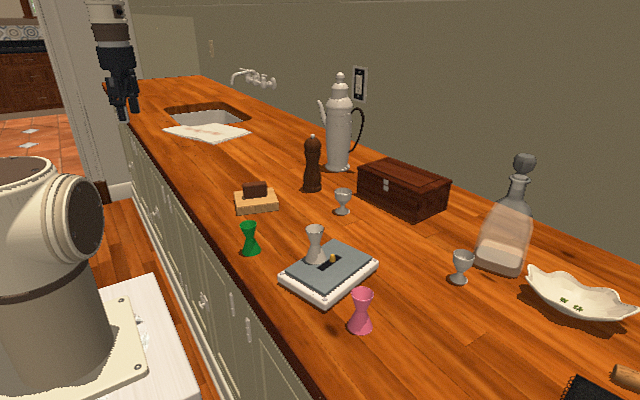

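View pics/wrist0.png

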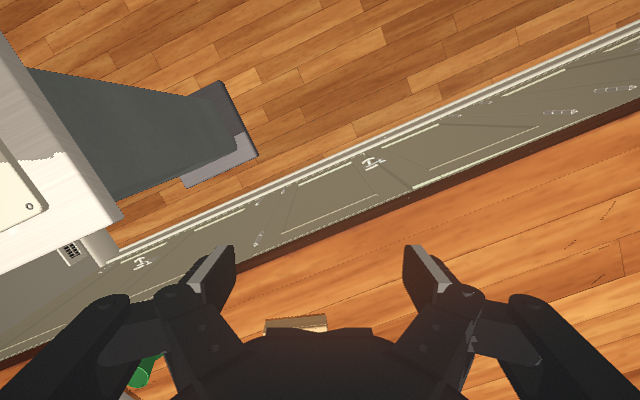

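Scene: the press is at about (356,254), with a grey jigger on its bed at (343,235). The wooden cover with its dark handle is at (248,205). There are three jigger shapes: green (278,243), pink (401,275) and grey steel (343,235). The grey one stands on the bed, so it fits the description. I'll confirm that with enlarged crops.

Run:
```python
import cv2,numpy as np
a=cv2.imread('pics/scene0.png')[180:300,215:415]; b=cv2.imread('pics/side0.png')[170:320,220:400]
cv2.imwrite('pics/c1.png',cv2.resize(a,None,fx=4,fy=4,interpolation=2)); cv2.imwrite('pics/c2.png',cv2.resize(b,None,fx=4,fy=4,interpolation=2))
```

```text
(no output)
```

View pics/c1.png

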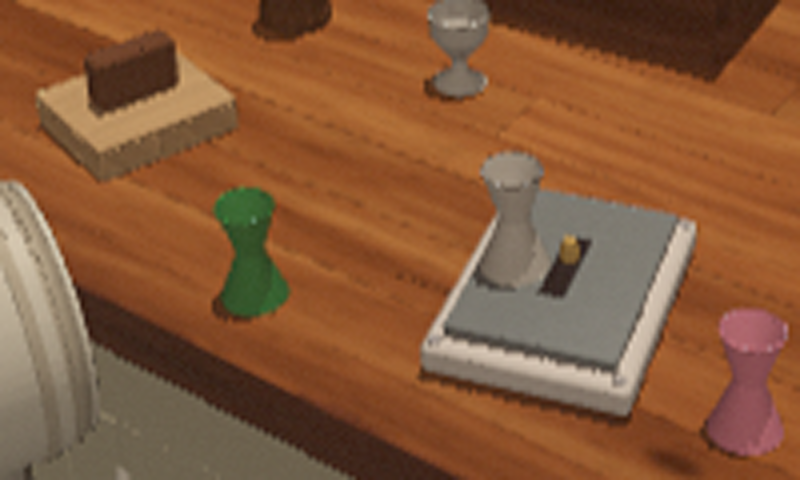

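View pics/c2.png

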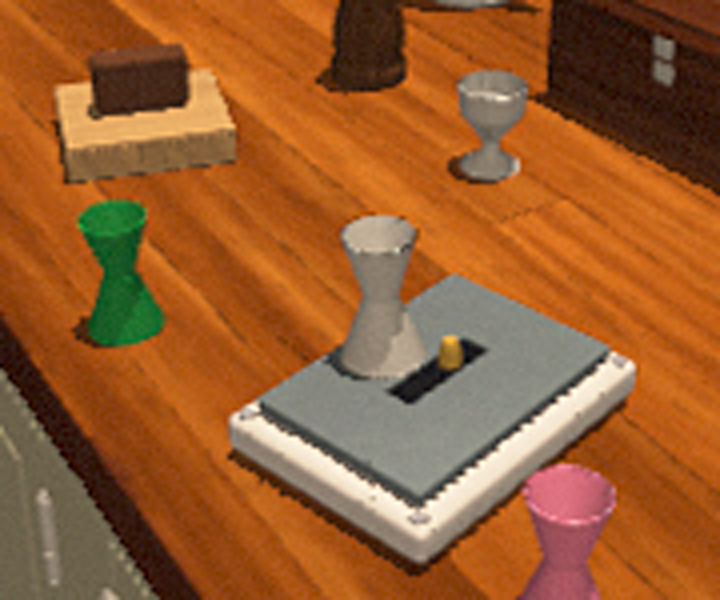

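Run:
```python
from h import *
np.set_printoptions(precision=4,suppress=True)
S=lambda u,v:('scene0',(215+u/4,180+v/4)); D=lambda u,v:('side0',(220+u/4,170+v/4))
for n,a,b in [('jigrim',S(512,168),D(379,233)),('jigfoot',S(512,275),D(383,363)),('pin',S(570,238),D(452,338)),
 ('bedNL',S(445,330),D(262,405)),('bedNR',S(616,366),D(418,498)),('bedFR',S(681,217),D(610,352)),('bedFL',S(537,193),D(455,277)),
 ('handle topc',S(131,50),D(138,54)),('slotnear',S(554,292),D(402,395)),('slotfar',S(578,242),D(478,345)),
 ('green rim',S(245,203),D(113,213)),('green foot',S(255,300),D(124,333)),('pinkrim',S(753,328),D(569,487)),('egg',S(458,15),D(492,85))]:
    print(n,*tri([a,b]))
print([atz('side0',D(*p)[1],.027) for p in [(57,87),(209,72),(234,122),(68,152)]])
print([atz('scene0',S(*p)[1],.027) for p in [(38,98),(235,100),(105,152)]])
```

```text
jigrim [ 0.4274 -0.0231  0.1054] [array([-0. ,  0.1]), array([ 0. , -0.2])]
jigfoot [ 0.4305 -0.0217  0.0259] [array([-0. , -0.3]), array([-0.1,  0.3])]
pin [ 0.4549 -0.0472  0.0483] [array([0. , 0.1]), array([ 0. , -0.2])]
bedNL [ 0.3622 -0.0206  0.0282] [array([0., 0.]), array([ 0., -0.])]
bedNR [ 0.386  -0.1206  0.0331] [array([0. , 0.1]), array([ 0. , -0.1])]
bedFR [ 0.5264 -0.0841  0.0355] [array([0. , 0.4]), array([ 0.1, -0.5])]
bedFL [ 0.4873 -0.0027  0.0467] [array([ 0. , -0.5]), array([-0.1,  0.5])]
handle topc [0.4478 0.3089 0.0665] [array([ 0. , -0.1]), array([-0. ,  0.1])]
slotnear [ 0.4172 -0.06    0.0374] [array([0. , 0.2]), array([ 0. , -0.2])]
slotfar [ 0.4761 -0.0402  0.0306] [array([-0. , -0.3]), array([-0.1,  0.3])]
green rim [0.3472 0.1151 0.0725] [array([ 0., -0.]), array([-0.,  0.])]
green foot [ 0.3472  0.1142 -0.0026] [array([0. , 0.5]), array([ 0.1, -0.6])]
pinkrim [ 0.4142 -0.187   0.0734] [array([-0. , -0.3]), array([-0.1,  0.4])]
egg [0.627  0.1559 0.0596] [array([ 0. , -0.2]), array([-0.1,  0.2])]
[array([0.4111, 0.3698, 0.027 ]), array([0.5113, 0.3357, 0.027 ]), array([0.4903, 0.2566, 0.027 ]), array([0.3815, 0.2754, 0.027 ])]
[array([0.4075, 0.3673, 0.027 ]), array([0.4847, 0.249 , 0.027 ]), array([0.3849, 0.2779, 0.027 ])]
```

```bash
cat >> h.py <<'E'
from scipy.spatial.transform import Rotation as Ro
def plan(target, yaw=None, n=None, step=4.0):
    """target world TCP xyz; yaw = world angle of tool y (mod pi). prints rows"""
    s=arm.state(); R=Ro.from_rotvec(s['eef_rot']).as_matrix(); p=np.array(s['tool_pos'])
    ya=np.arctan2(R[1,1],R[0,1]); dl=0
    if yaw is not None:
        d=(yaw-ya+np.pi/2)%np.pi-np.pi/2; dl=-d   # tool z down: world yaw + = tool -
        print('alt turn', dl-np.sign(dl)*np.pi)
    D=np.array(target)-p; L=np.linalg.norm(D)*100
    k=n or int(max(np.ceil(L/step),np.ceil(abs(dl)/0.12),1))
    rows=[];Rc=R.copy()
    for i in range(k):
        rows.append(np.round(np.r_[Rc.T@D*100/k,dl/k],3).tolist())
        Rc=Rc@Ro.from_rotvec([0,0,dl/k]).as_matrix()
    print('yaw',np.round(ya,3),'q6',np.round(s['joint_positions'][5],3),'turn',np.round(dl,3),'D',np.round(D,4),k); print(rows)
def st():
    s=arm.state(); R=Ro.from_rotvec(s['eef_rot']).as_matrix()
    print({k:np.round(s[k],4).tolist() for k in ('time','tool_pos','force','finger_gap','joint_positions')},'yaw_y',np.round(np.arctan2(R[1,1],R[0,1]),4),'z',np.round(R[:,2],3)); return s
E
python3 - <<'E'
from h import *
np.set_printoptions(precision=4,suppress=True)
s=st(); R=Ro.from_rotvec(s['eef_rot']).as_matrix(); print(R)
K,Rc,t=cal('wrist0'); c=-Rc.T@t; print('cam in tool',R.T@(c-s['tool_pos']), 'axes',(Rc@R))
plan([.40,-.02,.2],yaw=np.pi/4)
E
```

```text
{'time': 0.15, 'tool_pos': [0.2022, 0.4567, 0.2083], 'force': [-0.7609, -0.6983, -0.1335], 'finger_gap': 0.0852, 'joint_positions': [1.154, 0.2413, 0.004, 1.3352, 0.0, 1.5708]} yaw_y 1.154 z [-0.001 -0.002 -1.   ]
[[-0.9144  0.4049 -0.0007]
 [ 0.4049  0.9144 -0.0015]
 [ 0.     -0.0017 -1.    ]]
cam in tool [ 0.0704  0.0012 -0.1666] axes [[ 0.0001  1.     -0.0003]
 [-0.9621  0.0001 -0.2726]
 [-0.2726  0.0003  0.9621]]
alt turn -2.773028495377452
yaw 1.154 q6 1.571 turn 0.369 D [ 0.1978 -0.4767 -0.0083] 13
[[-2.876, -2.737, 0.068, 0.028], [-2.952, -2.654, 0.068, 0.028], [-3.026, -2.57, 0.068, 0.028], [-3.098, -2.483, 0.068, 0.028], [-3.167, -2.394, 0.068, 0.028], [-3.234, -2.303, 0.068, 0.028], [-3.298, -2.211, 0.068, 0.028], [-3.359, -2.116, 0.068, 0.028], [-3.418, -2.02, 0.068, 0.028], [-3.473, -1.922, 0.068, 0.028], [-3.527, -1.823, 0.068, 0.028], [-3.577, -1.722, 0.068, 0.028], [-3.624, -1.62, 0.068, 0.028]]
```

Emit:
drive_tool(
  increments=[
    [-2.9, -2.7, 0, 0.03],
    [-2.95, -2.65, 0, 0.03],
    [-3.0, -2.6, 0, 0.03],
    [-3.1, -2.5, 0, 0.03],
    [-3.15, -2.4, 0, 0.03],
    [-3.2, -2.3, 0, 0.03],
    [-3.3, -2.2, 0, 0.03],
    [-3.3, -2.1, 0, 0.03],
    [-3.4, -2.0, 0, 0.03],
    [-3.4, -1.9, 0, 0.03],
    [-3.5, -1.8, 0, 0.03],
    [-3.5, -1.7, 0, 0.03],
  ],
  gripper=-1,
)

```text
time: 1.15
tool_pos: [0.3794, 0.0163, 0.209]
eef_rot: [1.192, 2.906, 0.0]
force: [0.8, 0.1, -0.6]
finger_gap: 0.0853
```

Emit:
drive_tool(
  increments=[
    [0, 0, 0, 0],
    [0, 0, 0, 0],
  ],
)

```text
time: 1.32
tool_pos: [0.3794, 0.0163, 0.2087]
eef_rot: [-1.198, -2.903, 0.0]
force: [0.0, 0.8, -0.5]
finger_gap: 0.0854
```

Run:
```python
from h import *
st(); grab('wrist','wrist1');
```

```text
{'time': 1.3167, 'tool_pos': [0.3794, 0.0163, 0.2087], 'force': [0.0484, 0.7732, -0.5289], 'finger_gap': 0.0854, 'joint_positions': [0.0428, 0.0023, -0.2714, 1.2979, 0.0002, 0.8254]} yaw_y 0.7882 z [-0.001  0.    -1.   ]
```

View pics/wrist1.png

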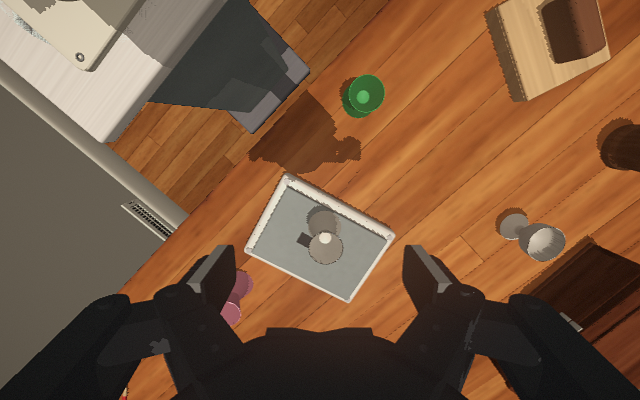

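Run:
```python
import cv2
a=cv2.imread('pics/wrist1.png')
cv2.imwrite('pics/c3.png',cv2.resize(a[165:310,235:405],None,fx=4,fy=4,interpolation=2)); cv2.imwrite('pics/c4.png',cv2.resize(a[0:110,475:625],None,fx=5,fy=5,interpolation=2))
```

```text
(no output)
```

View pics/c3.png

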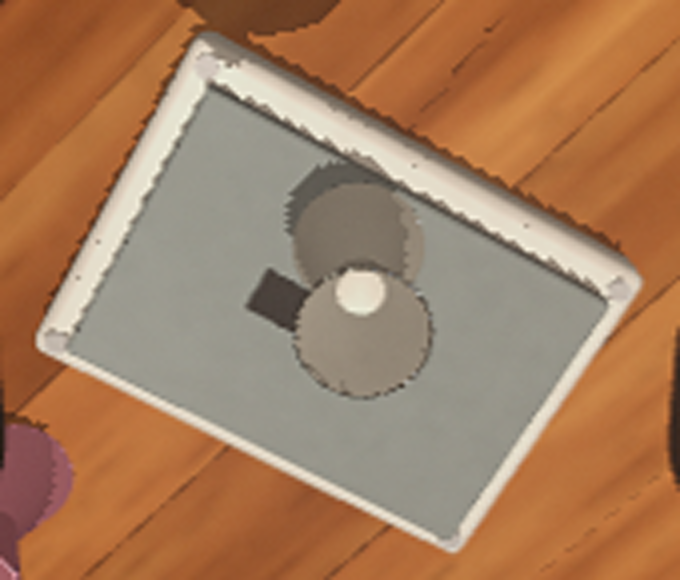

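View pics/c4.png

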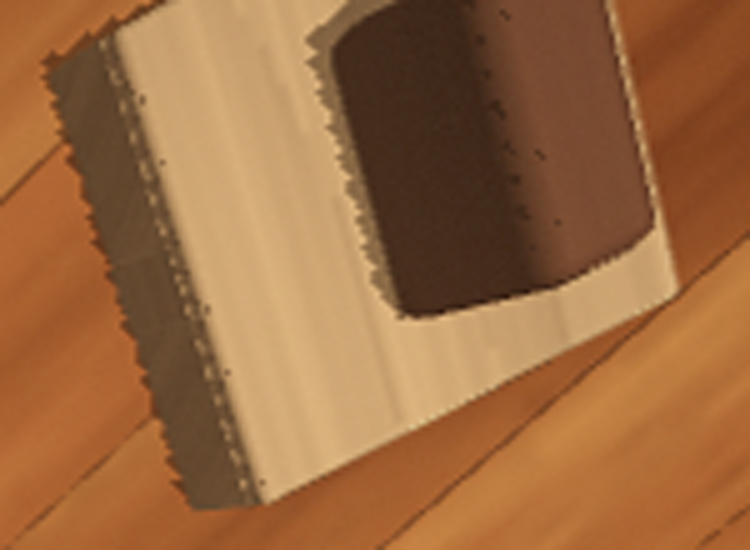

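Run:
```python
from h import *
from scipy.optimize import least_squares
np.set_printoptions(precision=4,suppress=True)
S=lambda u,v:('scene0',(215+u/4,180+v/4)); D=lambda u,v:('side0',(220+u/4,170+v/4)); W=lambda u,v:('wrist1',(235+u/4,165+v/4))
# bed corners NL,NR,FR,FL
loc=[(-.075,.052),(-.075,-.052),(.075,-.052),(.075,.052)]
obs=[(0,S(445,330)),(1,S(616,366)),(2,S(681,217)),(0,D(262,405)),(1,D(418,498)),(2,D(610,352)),(3,D(455,277)),
 (0,W(208,88)),(1,W(70,349)),(2,W(450,540)),(3,W(607,300))]
def res(p,only=None):
    c,s=np.cos(p[2]),np.sin(p[2]);r=[]
    for i,(t,uv) in obs:
        if only and t!=only: continue
        x,y=loc[i]; r+=list(proj(t,[p[0]+c*x-s*y,p[1]+s*x+c*y,p[3]])-uv)
    return np.array(r)
f=least_squares(res,[.445,-.055,.25,.034],loss='soft_l1'); print(f.x,np.degrees(f.x[2])); print(res(f.x).reshape(-1,2))
for o in('scene0','side0','wrist1'):
    g=least_squares(lambda p:res([*p,.034],o),[.445,-.055,.25]); print(o,g.x)
print('rim',tri([S(512,168),D(379,233),W(363,333)]))
print('rim W@.104',atz(*W(363,333),.104),'foot@.034',atz(*W(357,243),.034))
P=f.x; c,s=np.cos(P[2]),np.sin(P[2])
pin=tri([S(570,238),D(452,338)])[0]; d=pin[:2]-P[:2]; print('pin local',c*d[0]+s*d[1],-s*d[0]+c*d[1],pin)
for t,uv in(S(570,238),D(452,338)):
    q=atz(t,uv,.048); d=q[:2]-P[:2]; print('pin local@.048',c*d[0]+s*d[1],-s*d[0]+c*d[1])
```

```text
[ 0.4466 -0.0484  0.2789  0.0287] 15.980964623086212
[[-1.0405  0.0904]
 [-0.0293  0.6736]
 [-1.1033  0.4807]
 [-1.2997 -0.316 ]
 [ 0.8011  0.7312]
 [ 0.327  -0.3344]
 [-0.4558 -0.1022]
 [ 0.51    0.4114]
 [-0.4377  0.5142]
 [-0.1655 -0.4448]
 [ 0.4114  0.73  ]]
scene0 [ 0.4434 -0.0524  0.273 ]
side0 [ 0.4432 -0.0538  0.2726]
wrist1 [ 0.4446 -0.0466  0.2809]
rim (array([ 0.4287, -0.0209,  0.1034]), [array([-0.5,  0.3]), array([-0.,  0.]), array([0.2, 1.3])])
rim W@.104 [ 0.4273 -0.0197  0.104 ] foot@.034 [ 0.4283 -0.0211  0.034 ]
pin local 0.008351743902793984 -0.0010656141818426088 [ 0.4549 -0.0472  0.0483]
pin local@.048 0.009328316710636884 -0.0007867670262150025
pin local@.048 0.008241398956734194 -0.0010730272521147454
```

Run:
```python
from h import *
np.set_printoptions(precision=3,suppress=True)
print('notebook',atz('scene0',(541,283),0),atz('scene0',(541,320),0),'pencil',atz('scene0',(537,348),0), atz('scene0',(400,341),0), 'smallcup', atz('scene0',(447,238),0))
print('c front-edge',proj('scene0',[.38,-.32,0]),proj('side0',[.38,-.32,0]))
plan([.428,-.021,.13],n=4); plan([.428,-.021,.05],n=6)
```

```text
notebook [ 0.605 -0.438  0.   ] [ 0.49  -0.463  0.   ] pencil [ 0.412 -0.474  0.   ] [ 0.279 -0.255  0.   ] smallcup [ 0.648 -0.2    0.   ]
c front-edge [452.164 322.961] [400.159 396.693]
yaw 0.791 q6 0.826 turn 0 D [ 0.049 -0.039 -0.079] 4
[[-1.554, 0.177, 1.965, 0.0], [-1.554, 0.177, 1.965, 0.0], [-1.554, 0.177, 1.965, 0.0], [-1.554, 0.177, 1.965, 0.0]]
yaw 0.791 q6 0.826 turn 0 D [ 0.049 -0.039 -0.159] 6
[[-1.037, 0.118, 2.643, 0.0], [-1.037, 0.118, 2.643, 0.0], [-1.037, 0.118, 2.643, 0.0], [-1.037, 0.118, 2.643, 0.0], [-1.037, 0.118, 2.643, 0.0], [-1.037, 0.118, 2.643, 0.0]]
```

Emit:
drive_tool(
  increments=[
    [-2.1, 0.25, 1.0, 0],
    [-2.1, 0.25, 1.0, 0],
    [-2.0, 0.2, 2.0, 0],
    [0, 0, 2.5, 0],
    [0, 0, 2.5, 0],
    [0, 0, 2.0, 0],
    [0, 0, 2.0, 0],
    [0, 0, 1.5, 0],
    [0, 0, 1.3, 0],
    [0, 0, 0, 0],
    [0, 0, 0, 0],
  ],
)

```text
time: 2.28
tool_pos: [0.4274, -0.0185, 0.0506]
eef_rot: [-1.184, -2.908, 0.001]
force: [0.1, -0.3, 0.4]
finger_gap: 0.0852
```

Run:
```python
from h import *
st(); grab('wrist','wrist2'); f=grab('side','side2'); cv2.imwrite('pics/c5.png',cv2.resize(f['image'][130:330,200:400],None,fx=3,fy=3))
```

```text
{'time': 2.2833, 'tool_pos': [0.4274, -0.0185, 0.0506], 'force': [0.1268, -0.3341, 0.415], 'finger_gap': 0.0852, 'joint_positions': [-0.0435, 0.2467, -0.4377, 0.8886, 0.0002, 0.73]} yaw_y 0.7974 z [-0.002  0.    -1.   ]
```

View pics/c5.png

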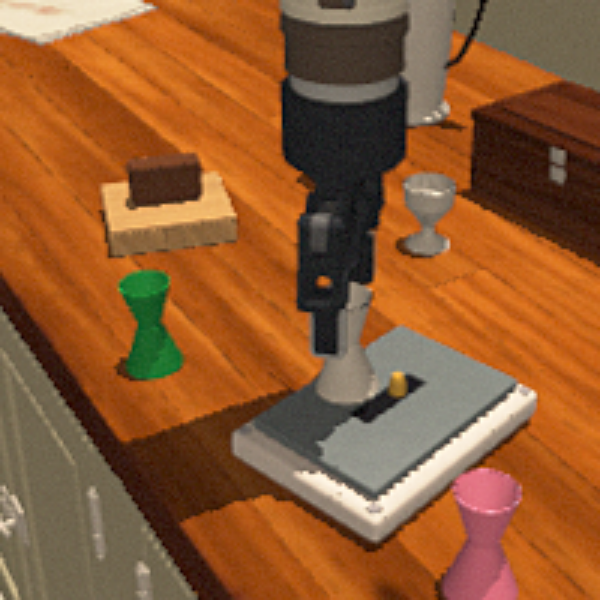

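View pics/wrist2.png

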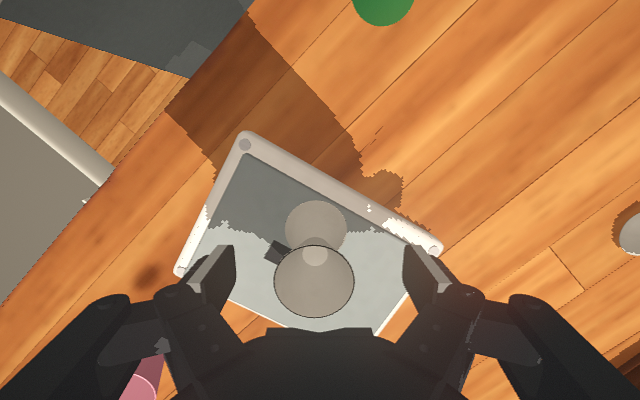

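The jigger's rim (314,282) is centred between the pads and the pin is clear, so I'm closing.

Emit:
drive_tool(
  increments=[
    [0, 0, 0, 0],
    [0, 0, 0, 0],
    [0, 0, 0, 0],
    [0, 0, 0, 0],
    [0, 0, 0, 0],
    [0, 0, 0, 0],
    [0, 0, 0, 0],
    [0, 0, 0, 0],
    [0, 0, 0, 0],
    [0, 0, 0, 0],
  ],
  gripper=1,
  newtons=30,
)

```text
time: 3.22
tool_pos: [0.4289, -0.0205, 0.0517]
eef_rot: [1.19, 2.906, 0.0]
force: [-0.8, 0.3, 4.7]
finger_gap: 0.0372
```

Run:
```python
from h import *
st(); f=grab('side','side3'); g=grab('scene','scene3');cv2.imwrite('pics/c6.png',np.hstack([cv2.resize(f['image'][180:320,240:380],None,fx=3,fy=3),cv2.resize(g['image'][170:290,290:410],(420,420))]).astype(np.uint8)[:, :800])
```

```text
{'time': 3.2167, 'tool_pos': [0.4289, -0.0205, 0.0517], 'force': [-0.7716, 0.2944, 4.6937], 'finger_gap': 0.0372, 'joint_positions': [-0.0476, 0.2453, -0.436, 0.8883, -0.0001, 0.7296]} yaw_y 0.7936 z [ 0.001 -0.    -1.   ]
```

View pics/c6.png

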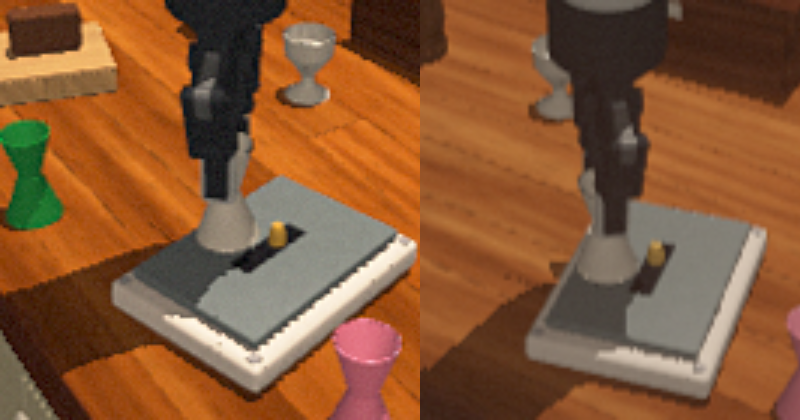

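Emit:
drive_tool(
  increments=[
    [0, 0, 0, 0],
    [0, 0, 0, 0],
    [0, 0, 0.3, 0],
    [0, 0, 0.3, 0],
    [0, 0, 0, 0],
  ],
  gripper=-0.4,
)

```text
time: 3.73
tool_pos: [0.4277, -0.0202, 0.0441]
eef_rot: [-1.189, -2.906, 0.001]
force: [-1.0, 0.2, -0.6]
finger_gap: 0.0595
```

Emit:
drive_tool(
  increments=[
    [0, 0, 0, 0],
    [0, 0, 0, 0],
    [0, 0, 0, 0],
    [0, 0, 0, 0],
    [0, 0, 0, 0],
    [0, 0, 0, 0],
    [0, 0, 0, 0],
    [0, 0, 0, 0],
  ],
  gripper=1,
)

```text
time: 4.4
tool_pos: [0.4284, -0.0202, 0.045]
eef_rot: [1.19, 2.908, -0.0]
force: [-0.9, 0.8, 0.9]
finger_gap: 0.0377
```

Emit:
drive_tool(
  increments=[
    [0, 0, -0.5, 0],
    [0, 0, -1, 0],
    [0, 0, -1.5, 0],
    [0, 0, 0, 0],
  ],
)

```text
time: 4.73
tool_pos: [0.4303, -0.0202, 0.0772]
eef_rot: [1.188, 2.904, 0.002]
force: [0.2, -0.1, 0.5]
finger_gap: 0.0375
```

Run:
```python
from h import *
st(); f=grab('side','side4'); g=grab('scene','scene4');cv2.imwrite('pics/c7.png',np.hstack([cv2.resize(f['image'][180:320,240:380],None,fx=3,fy=3),cv2.resize(g['image'][170:290,290:410],(420,420))]).astype(np.uint8)[:, :800])
```

```text
{'time': 4.7333, 'tool_pos': [0.4303, -0.0202, 0.0772], 'force': [0.1966, -0.1265, 0.4948], 'finger_gap': 0.0375, 'joint_positions': [-0.0471, 0.2126, -0.3998, 0.9541, 0.0001, 0.7296]} yaw_y 0.7941 z [ 0.004 -0.    -1.   ]
```

View pics/c7.png

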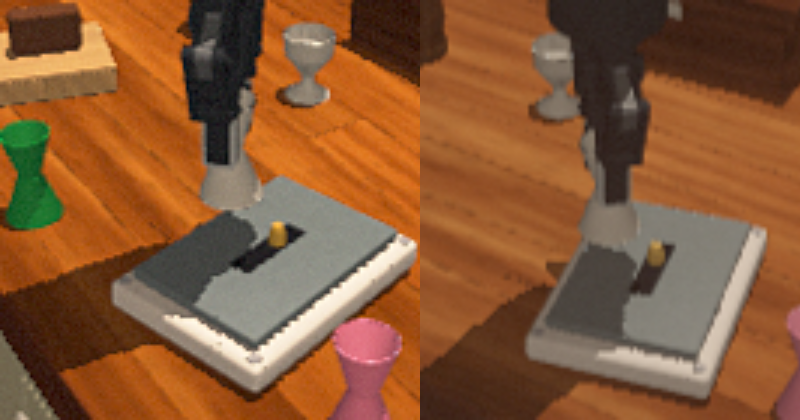

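Run:
```python
from h import *
plan([.40,-.30,.13],n=9); plan([.40,-.30,.013],n=1)
```

```text
yaw 0.794 q6 0.73 turn 0 D [-0.029  -0.2798  0.0546] 9
[[-1.95, -2.442, -0.607, 0.0], [-1.95, -2.442, -0.607, 0.0], [-1.95, -2.442, -0.607, 0.0], [-1.95, -2.442, -0.607, 0.0], [-1.95, -2.442, -0.607, 0.0], [-1.95, -2.442, -0.607, 0.0], [-1.95, -2.442, -0.607, 0.0], [-1.95, -2.442, -0.607, 0.0], [-1.95, -2.442, -0.607, 0.0]]
yaw 0.794 q6 0.73 turn 0 D [-0.029  -0.2798 -0.0624] 1
[[-17.535, -21.996, 6.233, 0.0]]
```

Emit:
drive_tool(
  increments=[
    [0, 0, -2.5, 0],
    [0, 0, -3.0, 0],
    [-1, -1.2, 0, 0],
    [-2, -2.5, 0, 0],
    [-2.5, -3.2, 0, 0],
    [-2.5, -3.2, 0, 0],
    [-2.5, -3.2, 0, 0],
    [-2.5, -3.2, 0, 0],
    [-2.5, -3, 0, 0],
    [-1.5, -2, 0, 0],
    [-0.6, -0.6, 0, 0],
    [0, 0, 0, 0],
  ],
)

```text
time: 5.83
tool_pos: [0.3983, -0.3028, 0.1288]
eef_rot: [-1.194, -2.904, -0.001]
force: [-0.8, -0.5, -0.8]
finger_gap: 0.0376
```

Emit:
drive_tool(
  increments=[
    [0, 0, 2, 0],
    [0, 0, 2.5, 0],
    [0, 0, 2.5, 0],
    [0, 0, 2, 0],
    [0, 0, 1.0, 0],
    [0, 0, 0, 0],
    [0, 0, 0, 0],
  ],
)

```text
time: 6.42
tool_pos: [0.399, -0.3, 0.0299]
eef_rot: [-1.187, -2.907, -0.001]
force: [0.1, -0.6, -0.5]
finger_gap: 0.0375
```

Run:
```python
from h import *
st(); g=grab('scene','scene5');cv2.imwrite('pics/c8.png',cv2.resize(g['image'][200:350,350:550],None,fx=3,fy=3))
```

```text
{'time': 6.4167, 'tool_pos': [0.399, -0.3, 0.0299], 'force': [0.1359, -0.6027, -0.4606], 'finger_gap': 0.0375, 'joint_positions': [-0.6448, 0.3948, -0.2823, 0.8952, 0.0002, 0.1305]} yaw_y 0.7955 z [-0.001  0.001 -1.   ]
```

View pics/c8.png

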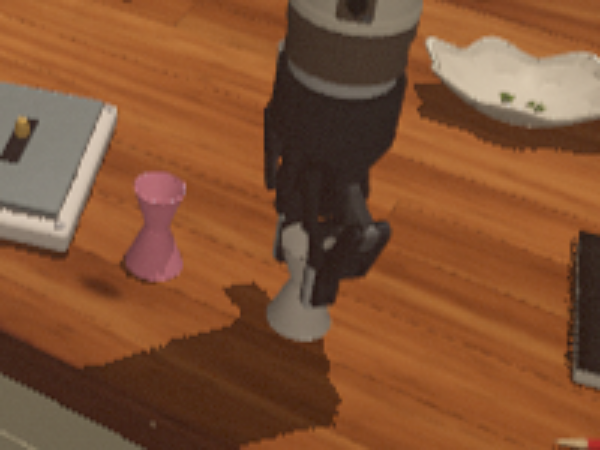

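Still about 19 mm above the worktop. I'll lower gently and watch the force.

Emit:
drive_tool(
  increments=[
    [0, 0, 0.8, 0],
    [0, 0, 0.5, 0],
    [0, 0, 0.3, 0],
    [0, 0, 0, 0],
  ],
)

```text
time: 6.8
tool_pos: [0.3986, -0.3009, 0.0135]
eef_rot: [-1.19, -2.907, -0.0]
force: [-0.5, -0.4, -1.3]
finger_gap: 0.038
```

Emit:
drive_tool(
  increments=[
    [0, 0, 0.2, 0],
    [0, 0, 0.1, 0],
    [0, 0, 0, 0],
  ],
)

```text
time: 7.05
tool_pos: [0.3992, -0.3014, 0.0112]
eef_rot: [1.19, 2.907, -0.0]
force: [0.7, 0.3, -1.9]
finger_gap: 0.0375
```

Emit:
drive_tool(
  increments=[
    [0, 0, 0.1, 0],
    [0, 0, 0, 0],
    [0, 0, 0, 0],
  ],
)

```text
time: 7.3
tool_pos: [0.3995, -0.3017, 0.0111]
eef_rot: [1.189, 2.906, -0.001]
force: [-1.0, 0.9, 5.9]
finger_gap: 0.0377
```

Emit:
drive_tool(
  increments=[
    [0, 0, 0.1, 0],
    [0, 0, 0, 0],
    [0, 0, 0, 0],
  ],
)

```text
time: 7.55
tool_pos: [0.3998, -0.302, 0.011]
eef_rot: [1.189, 2.905, -0.002]
force: [-2.2, 1.4, 11.3]
finger_gap: 0.0374
```

The jigger is down: contact at TCP z 0.011, as predicted. I'll back off the 1 mm overtravel and open slowly. A wide opening is fine here, since nothing stands near.

Emit:
drive_tool(
  increments=[
    [0, 0, -0.15, 0],
    [0, 0, 0, 0],
  ],
)

```text
time: 7.72
tool_pos: [0.3994, -0.3015, 0.0111]
eef_rot: [1.189, 2.906, -0.0]
force: [0.4, 0.1, 6.7]
finger_gap: 0.0377
```

Emit:
drive_tool(
  increments=[
    [0, 0, 0, 0],
    [0, 0, 0, 0],
    [0, 0, 0, 0],
    [0, 0, 0, 0],
    [0, 0, 0, 0],
    [0, 0, 0, 0],
    [0, 0, 0, 0],
  ],
  gripper=-1,
)

```text
time: 8.3
tool_pos: [0.399, -0.3012, 0.0104]
eef_rot: [-1.19, -2.907, -0.0]
force: [-0.4, 0.6, 0.1]
finger_gap: 0.0852
```

Run:
```python
from h import *
st(); g=grab('scene','scene6');cv2.imwrite('pics/c9.png',cv2.resize(g['image'][200:350,350:550],None,fx=3,fy=3)); grab('wrist','wrist6')
```

```text
{'time': 8.3, 'tool_pos': [0.399, -0.3012, 0.0104], 'force': [-0.3942, 0.637, 0.0658], 'finger_gap': 0.0852, 'joint_positions': [-0.6466, 0.4208, -0.3035, 0.8467, -0.0, 0.1302]} yaw_y 0.794 z [-0.  0. -1.]
```

View pics/c9.png

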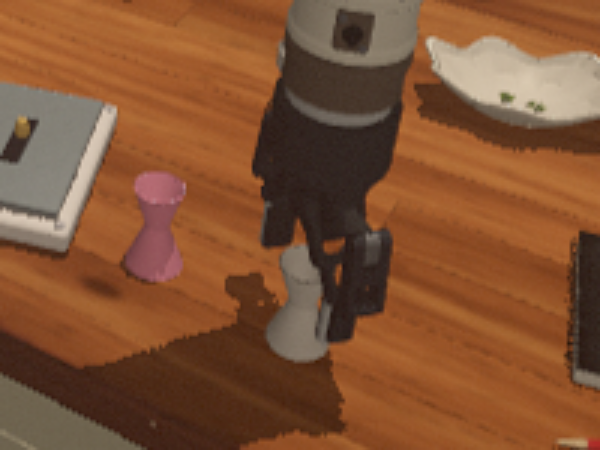

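View pics/wrist6.png

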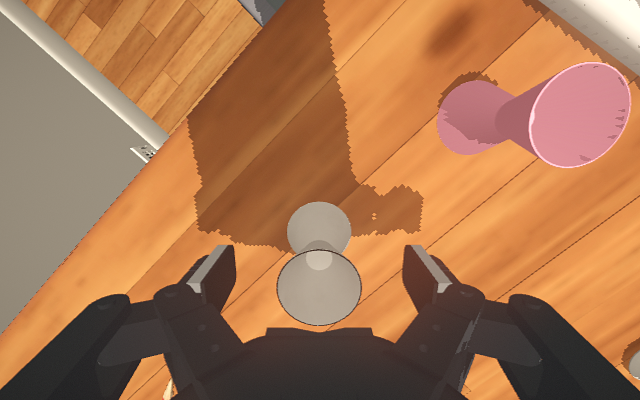

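The jigger stands upright between the open fingers. Next I'll lift straight up and swing back over the press for a close look at the pin.

Emit:
drive_tool(
  increments=[
    [0, 0, -1, 0],
    [0, 0, -2, 0],
    [0, 0, -3, 0],
    [0, 0, -3.5, 0],
    [0, 0, -3.5, 0],
    [0, 0, -3.5, 0],
    [0, 0, -2, 0],
    [0, 0, 0, 0],
  ],
)

```text
time: 9.07
tool_pos: [0.4017, -0.3032, 0.2021]
eef_rot: [1.186, 2.897, -0.005]
force: [0.3, -1.3, 0.2]
finger_gap: 0.0853
```

Run:
```python
from h import *
st(); g=grab('side','side7');cv2.imwrite('pics/c10.png',g['image']); plan([.40,-.04,.20],yaw=1.84,n=11)
```

```text
{'time': 9.0667, 'tool_pos': [0.4017, -0.3032, 0.2021], 'force': [0.3442, -1.341, 0.2405], 'finger_gap': 0.0853, 'joint_positions': [-0.6466, 0.2406, -0.0133, 1.3054, 0.0, 0.1302]} yaw_y 0.794 z [ 0.009 -0.007 -1.   ]
alt turn 2.095595220323971
yaw 0.794 q6 0.13 turn -1.046 D [-0.0006  0.2624  0.0008] 11
[[1.676, 1.697, -0.018, -0.095], [1.508, 1.849, -0.018, -0.095], [1.325, 1.984, -0.018, -0.095], [1.131, 2.1, -0.018, -0.095], [0.926, 2.198, -0.018, -0.095], [0.713, 2.276, -0.018, -0.095], [0.494, 2.334, -0.018, -0.095], [0.27, 2.37, -0.018, -0.095], [0.044, 2.385, -0.018, -0.095], [-0.183, 2.379, -0.018, -0.095], [-0.408, 2.35, -0.018, -0.095]]
```

View pics/c10.png

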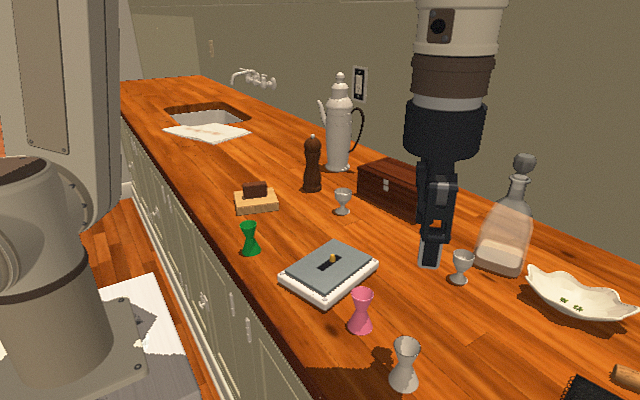

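The steel jigger stands at (404,364), and pink and green haven't moved. Next, back over the press.

Emit:
drive_tool(
  increments=[
    [1.7, 1.7, 0, -0.095],
    [1.5, 1.85, 0, -0.095],
    [1.3, 2.0, 0, -0.095],
    [1.1, 2.1, 0, -0.095],
    [0.9, 2.2, 0, -0.095],
    [0.7, 2.3, 0, -0.095],
    [0.5, 2.3, 0, -0.095],
    [0.3, 2.4, 0, -0.095],
    [0, 2.4, 0, -0.095],
    [-0.2, 2.4, 0, -0.095],
    [-0.4, 2.3, 0, -0.095],
    [0, 0, 0, 0],
  ],
)

```text
time: 10.12
tool_pos: [0.3983, -0.0358, 0.1944]
eef_rot: [0.431, -3.109, -0.003]
force: [-0.0, -0.9, -0.1]
finger_gap: 0.0855
```

Emit:
drive_tool(
  increments=[
    [0, 0, 0, 0],
    [0, 0, 0, 0],
  ],
)

```text
time: 10.28
tool_pos: [0.3991, -0.039, 0.1949]
eef_rot: [0.419, -3.112, 0.0]
force: [0.7, -0.4, -0.8]
finger_gap: 0.0857
```

Run:
```python
from h import *
st(); g=grab('wrist','wrist8');cv2.imwrite('pics/c11.png',cv2.resize(g['image'][150:330,210:430],None,fx=3.5,fy=3.3))
```

```text
{'time': 10.2833, 'tool_pos': [0.3991, -0.039, 0.1949], 'force': [0.701, -0.4111, -0.8445], 'finger_gap': 0.0857, 'joint_positions': [-0.097, 0.0532, -0.2553, 1.2637, -0.0004, -0.3646]} yaw_y 1.8384 z [-0.001 -0.    -1.   ]
```

View pics/wrist8.png

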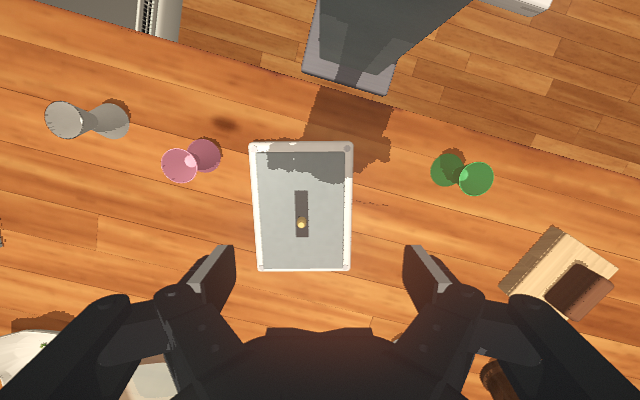

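Run:
```python
from h import *
g=cv2.imread('pics/wrist8.png')
cv2.imwrite('pics/c11.png',cv2.resize(g[135:280,240:365],None,fx=4,fy=4,interpolation=2)); cv2.imwrite('pics/c12.png',cv2.resize(g[215:330,490:630],None,fx=5,fy=5,interpolation=2))
```

```text
(no output)
```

View pics/c11.png

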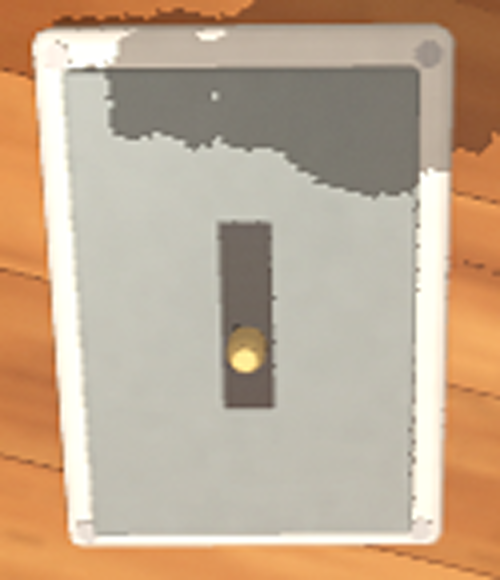

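View pics/c12.png

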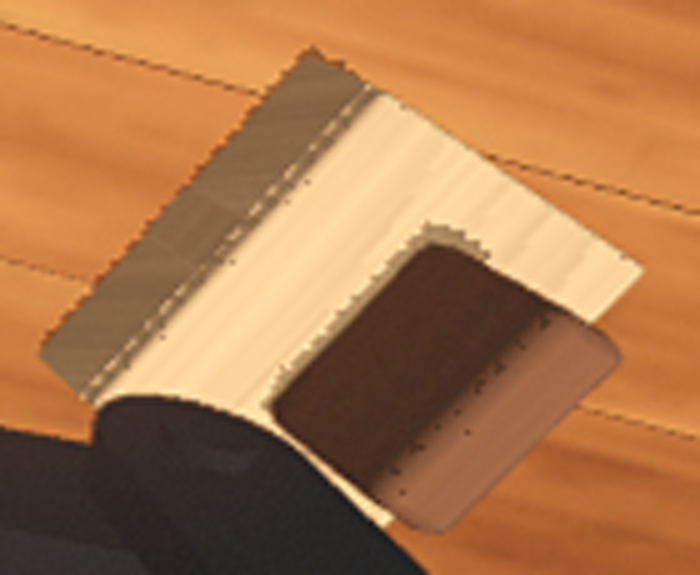

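Run:
```python
from h import *
from scipy.optimize import least_squares
np.set_printoptions(precision=4,suppress=True)
W=lambda u,v:np.array((240+u/4-.4,135+v/4-.4)); T='wrist8'
loc=[(-.075,.052),(-.075,-.052),(.075,-.052),(.075,.052),(-.03,-.008),(-.03,.008),(.03,.008),(.03,-.008)]
px=[W(418,67),W(65,68),W(92,532),W(410,532),W(219,222),W(271,222),W(275,407),W(226,407)]
def res(p):
    c,s=np.cos(p[2]),np.sin(p[2]);return np.array([proj(T,[p[0]+c*x-s*y,p[1]+s*x+c*y,p[3] if len(p)>3 else .034])-q for (x,y),q in zip(loc,px)]).ravel()
for x0 in([.445,-.05,.27],[.445,-.05,.27,.034]):
    f=least_squares(res,x0); print(f.x,np.degrees(f.x[2])); print(res(f.x).reshape(-1,2).round(1).tolist())
f=least_squares(res,[.445,-.05,.27]);P=f.x;c,s=np.cos(P[2]),np.sin(P[2])
S=('scene0',(215+570/4,180+236/4)); D=('side0',(220+452/4,170+337/4))
print(tri([S,D,(T,W(245,358))]))
q=atz(T,W(245,358),.048);d=q[:2]-P[:2];print('pin W',q,c*d[0]+s*d[1],-s*d[0]+c*d[1])
```

```text
[ 0.4438 -0.0468  0.2711] 15.530096799323793
[[1.0, 0.3], [-0.8, 0.3], [-0.1, 0.7], [0.5, 0.4], [-0.1, -0.4], [0.2, -0.5], [-0.1, -0.3], [-0.6, -0.3]]
[ 0.4444 -0.0467  0.2711  0.032 ] 15.53240265256248
[[0.7, 0.6], [-0.5, 0.7], [0.2, 0.3], [0.2, 0.1], [-0.1, -0.4], [0.2, -0.4], [-0.2, -0.5], [-0.6, -0.5]]
(array([ 0.4543, -0.0459,  0.0485]), [array([-0.6,  0.5]), array([-0.5, -0.2]), array([-1.7,  1.5])])
pin W [ 0.4521 -0.0444  0.048 ] 0.008699618933707319 7.051524199965659e-06
```

Run:
```python
from h import *
np.set_printoptions(precision=4,suppress=True)
W=lambda u,v:np.array((490+u/5-.4,215+v/5-.4)); T='wrist8'
pts=[(273,405),(435,238),(550,312),(372,492)]
Q=[atz(T,W(*p),.067) for p in pts]; print(*Q,sep='\n'); print(np.mean(Q,0))
for a,b in[(0,1),(3,2)]: d=Q[b]-Q[a]; print(np.degrees(np.arctan2(d[1],d[0])),np.linalg.norm(d))
R=[atz(T,W(*p),.027) for p in [(95,402),(375,88),(643,270)]]; print(*R,sep='\n')
d=R[0]-R[1];print(np.degrees(np.arctan2(d[1],d[0])),np.linalg.norm(d)); d=R[2]-R[1];print(np.degrees(np.arctan2(d[1],d[0])),np.linalg.norm(d)); print('c',(R[0]+R[2])/2)
plan([.40,.30,.22],yaw=np.pi/2-.26,n=11)
```

```text
[0.4563 0.2605 0.067 ]
[0.4058 0.2757 0.067 ]
[0.4161 0.3117 0.067 ]
[0.4722 0.2957 0.067 ]
[0.4376 0.2859 0.067 ]
163.26958761258732 0.052662172388369656
164.0708140771106 0.05830820842930283
[0.4852 0.256  0.027 ]
[0.3817 0.2844 0.027 ]
[0.4097 0.3788 0.027 ]
-15.337728673213087 0.10728109336532252
73.47120027665702 0.09848669909700843
c [0.4474 0.3174 0.027 ]
alt turn -2.6146766052557204
yaw 1.838 q6 -0.365 turn 0.527 D [0.0008 0.3393 0.025 ] 11
[[-0.82, 2.973, -0.228, 0.048], [-0.677, 3.009, -0.228, 0.048], [-0.532, 3.038, -0.228, 0.048], [-0.386, 3.06, -0.228, 0.048], [-0.239, 3.075, -0.228, 0.048], [-0.091, 3.083, -0.228, 0.048], [0.057, 3.084, -0.228, 0.048], [0.204, 3.078, -0.228, 0.048], [0.351, 3.064, -0.228, 0.048], [0.498, 3.044, -0.228, 0.048], [0.643, 3.017, -0.228, 0.048]]
```

Emit:
drive_tool(
  increments=[
    [-0.8, 3.0, 0, 0.05],
    [-0.7, 3.0, 0, 0.05],
    [-0.5, 3.0, 0, 0.05],
    [-0.4, 3.1, 0, 0.05],
    [-0.2, 3.1, 0, 0.05],
    [-0.1, 3.1, 0, 0.05],
    [0, 3.1, 0, 0.05],
    [0.2, 3.1, 0, 0.05],
    [0.4, 3.1, 0, 0.05],
    [0.5, 3.0, 0, 0.05],
    [0.6, 3.0, 0, 0.05],
    [0, 0, 0, 0],
  ],
)

```text
time: 11.33
tool_pos: [0.4044, 0.3048, 0.1948]
eef_rot: [-0.44, -3.111, -0.003]
force: [0.5, 0.3, 0.2]
finger_gap: 0.0852
```

Emit:
drive_tool(
  increments=[
    [0, 0, 0, 0],
    [0, 0, 0, 0],
  ],
)

```text
time: 11.5
tool_pos: [0.4036, 0.2999, 0.1949]
eef_rot: [-0.443, -3.109, 0.002]
force: [-0.4, -0.5, -0.5]
finger_gap: 0.0855
```

Run:
```python
from h import *
st(); g=grab('wrist','wrist9');cv2.imwrite('pics/c13.png',cv2.resize(g['image'][120:300,220:420],None,fx=4,fy=3.3,interpolation=2)); h=g['image'][100:300,220:420]; cv2.imwrite('pics/c13.png',cv2.resize(h,None,fx=3,fy=3,interpolation=2))
```

```text
{'time': 11.5, 'tool_pos': [0.4036, 0.2999, 0.1949], 'force': [-0.4495, -0.473, -0.4505], 'finger_gap': 0.0855, 'joint_positions': [0.6393, 0.2542, -0.0141, 1.3042, -0.0005, 0.9221]} yaw_y 1.288 z [-0.001 -0.001 -1.   ]
```

View pics/c13.png

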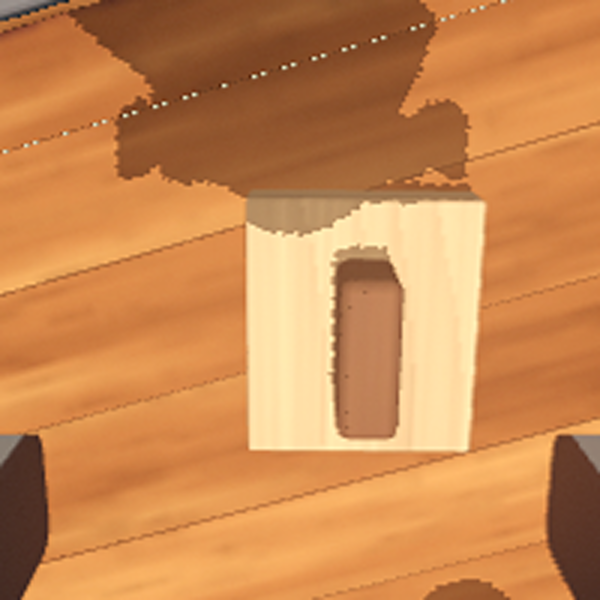

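View pics/wrist9.png

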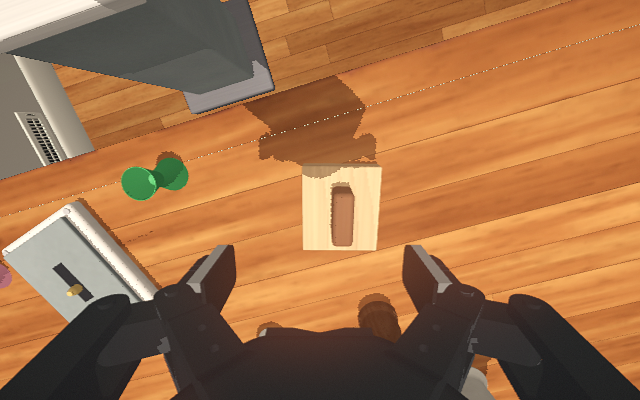

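Run:
```python
from h import *
from scipy.optimize import least_squares
np.set_printoptions(precision=4,suppress=True)
W=lambda u,v:np.array((220+u/3-.3,100+v/3-.3)); T='wrist9'
loc=[(-.055,-.048),(-.055,.048),(.055,.048),(.055,-.048)]
px=[W(247,196),W(485,202),W(468,451),W(249,450)]
def res(p):
    c,s=np.cos(p[2]),np.sin(p[2]);return np.array([proj(T,[p[0]+c*x-s*y,p[1]+s*x+c*y,p[3] if len(p)>3 else .027])-q for (x,y),q in zip(loc,px)]).ravel()
for x0 in([.445,.31,-.27],[.445,.31,-.27,.027]):
    f=least_squares(res,x0); print(f.x,np.degrees(f.x[2])); print(res(f.x).reshape(-1,2).round(1).tolist())
print('handle top c @.067',atz(T,W(370,359),.067), 'tri',tri([(T,W(370,359)),('scene0',(215+131/4,180+50/4)),('side0',(220+138/4,170+54/4))]))
P=least_squares(res,[.445,.31,-.27]).x
plan([P[0],P[1],.12],yaw=P[2]+np.pi/2,n=4)
```

```text
[ 0.4478  0.3166 -0.294 ] -16.845377995080224
[[-0.3, 0.5], [0.6, -0.6], [0.2, 0.3], [-0.5, -0.1]]
[ 0.4484  0.3165 -0.294   0.025 ] -16.846223368641997
[[-0.1, 0.7], [0.4, -0.4], [-0.0, 0.1], [-0.3, -0.4]]
handle top c @.067 [0.4462 0.317  0.067 ] tri (array([0.4503, 0.3155, 0.0625]), [array([-0.7,  2.3]), array([-0.9,  0.1]), array([-0. ,  0.4])])
alt turn -3.1311260654752524
yaw 1.287 q6 0.922 turn 0.01 D [ 0.0442  0.017  -0.0751] 4
[[-0.942, 0.72, 1.877, 0.003], [-0.94, 0.722, 1.877, 0.003], [-0.938, 0.725, 1.877, 0.003], [-0.936, 0.727, 1.877, 0.003]]
```

Emit:
drive_tool(
  increments=[
    [-1, 0.7, 1.5, 0],
    [-1, 0.7, 2, 0],
    [-0.9, 0.7, 2, 0],
    [-0.9, 0.8, 2, 0],
    [0, 0, 1.5, 0],
    [0, 0, 0, 0],
    [0, 0, 0, 0],
  ],
)

```text
time: 12.13
tool_pos: [0.4476, 0.3164, 0.105]
eef_rot: [-0.444, -3.108, 0.003]
force: [-0.5, 0.4, 0.5]
finger_gap: 0.0857
```

Run:
```python
from h import *
st(); g=grab('wrist','wrist10'); f=grab('side','side10'); cv2.imwrite('pics/c14.png',cv2.resize(f['image'][120:260,190:330],None,fx=4,fy=4))
```

```text
{'time': 12.1333, 'tool_pos': [0.4476, 0.3164, 0.105], 'force': [-0.4762, 0.3601, 0.5262], 'finger_gap': 0.0857, 'joint_positions': [0.6154, 0.4024, -0.0459, 1.1253, -0.0001, 0.8993]} yaw_y 1.2869 z [-0.002 -0.002 -1.   ]
```

View pics/wrist10.png

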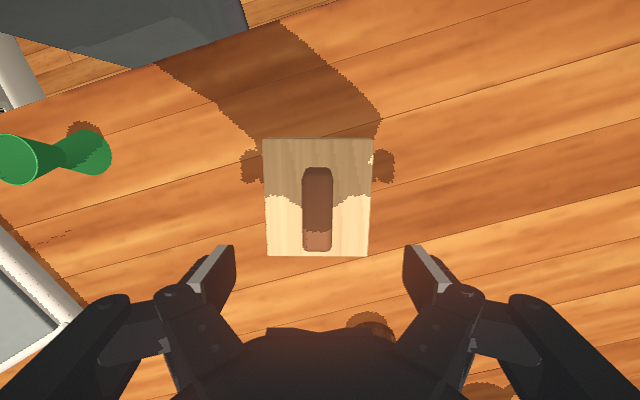

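View pics/c14.png

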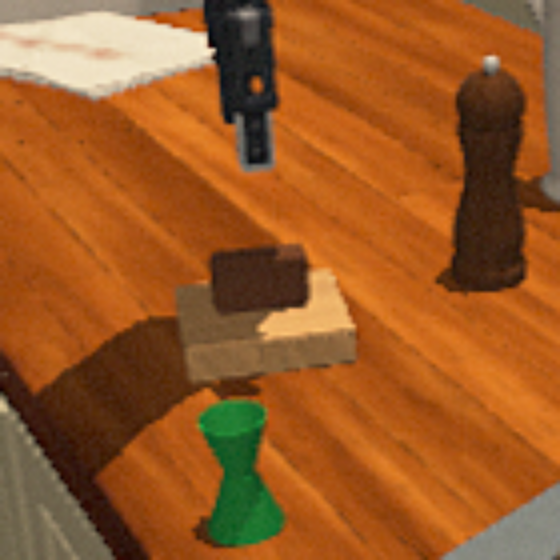

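Run:
```python
from h import *
np.set_printoptions(precision=4,suppress=True)
W=lambda u,v:np.array((220+u/3-.3,100+v/3-.3))
print('far end',tri([('wrist9',W(369,438)),('wrist10',(317.5,251))]))
print(atz('wrist10',(317.5,251),.067),atz('wrist10',(317.5,177),.067),atz('wrist10',(317.5,168),.027+.0))
loc=[(-.055,-.048),(-.055,.048),(.055,.048),(.055,-.048)]
px=[(263,139),(373,138),(370,256.5),(267,255.5)]
from scipy.optimize import least_squares
def res(p):
    c,s=np.cos(p[2]),np.sin(p[2]);return np.array([proj('wrist10',[p[0]+c*x-s*y,p[1]+s*x+c*y,.027])-q for (x,y),q in zip(loc,px)]).ravel()
f=least_squares(res,[.445,.31,-.27]); print(f.x,f.fun.round(1))
plan([f.x[0],f.x[1],.033],yaw=f.x[2]+np.pi/2,n=1)
```

```text
far end (array([0.4763, 0.3085, 0.0683]), [array([0., 0.]), array([-0., -0.])])
[0.4769 0.3083 0.067 ] [0.4194 0.3252 0.067 ] [0.4192 0.325  0.027 ]
[ 0.4479  0.3173 -0.281 ] [-1.3 -0.2  1.4  0.5 -1.5 -0.7  1.3  0.4]
alt turn 3.139581589056454
yaw 1.288 q6 0.899 turn -0.002 D [-0.0007 -0.0006 -0.0738] 1
[[0.06, -0.081, 7.381, -0.002]]
```

Emit:
drive_tool(
  increments=[
    [0, -0.05, 1.5, 0],
    [0, 0, 2, 0],
    [0, 0, 1.7, 0],
    [0, 0, 1.2, 0],
    [0, 0, 0.7, 0],
    [0, 0, 0, 0],
    [0, 0, 0, 0],
  ],
)

```text
time: 12.82
tool_pos: [0.4484, 0.3181, 0.0356]
eef_rot: [0.441, 3.109, 0.001]
force: [-0.1, 0.2, 0.7]
finger_gap: 0.0854
```

Emit:
drive_tool(
  increments=[
    [0, 0, 0, 0],
    [0, 0, 0, 0],
    [0, 0, 0, 0],
    [0, 0, 0, 0],
    [0, 0, 0, 0],
    [0, 0, 0, 0],
    [0, 0, 0, 0],
    [0, 0, 0, 0],
    [0, 0, 0, 0],
    [0, 0, 0, 0],
  ],
  gripper=1,
  newtons=60,
)

```text
time: 13.65
tool_pos: [0.4482, 0.3179, 0.0351]
eef_rot: [0.441, 3.11, 0.0]
force: [-0.8, -1.9, 5.1]
finger_gap: 0.0225
```

Run:
```python
from h import *
st(); g=grab('wrist','wrist11'); f=grab('side','side11'); cv2.imwrite('pics/c15.png',cv2.resize(f['image'][120:260,190:330],None,fx=4,fy=4))
```

```text
{'time': 13.65, 'tool_pos': [0.4482, 0.3179, 0.0351], 'force': [-0.7543, -1.9453, 5.1313], 'finger_gap': 0.0225, 'joint_positions': [0.6171, 0.4713, -0.1395, 0.9593, -0.0002, 0.8989]} yaw_y 1.2889 z [ 0.001  0.    -1.   ]
```

View pics/wrist11.png

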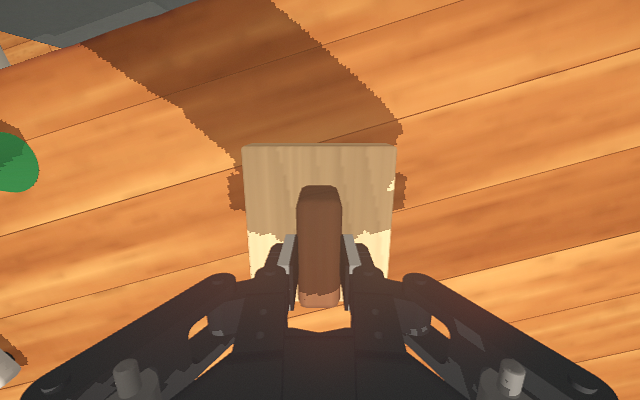

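View pics/c15.png

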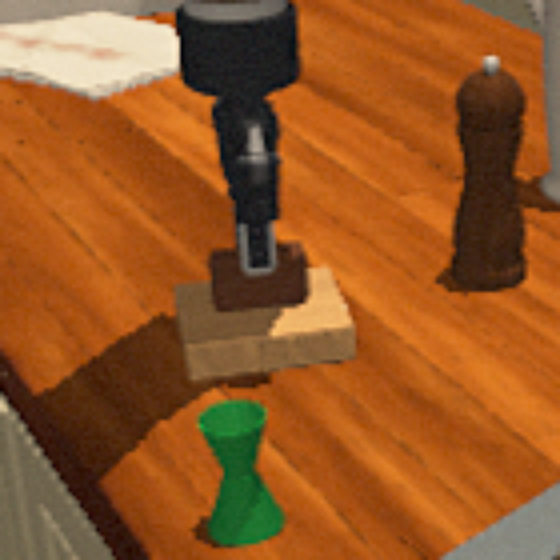

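Emit:
drive_tool(
  increments=[
    [0, 0, -0.5, 0],
    [0, 0, -1.5, 0],
    [0, 0, -3, 0],
    [0, 0, -3, 0],
    [0, 0, -3, 0],
    [0, 0, -1, 0],
    [0, 0, 0, 0],
    [0, 0, 0, 0],
  ],
)

```text
time: 14.42
tool_pos: [0.4475, 0.3177, 0.1534]
eef_rot: [-0.441, -3.11, 0.001]
force: [-1.1, -0.2, -4.2]
finger_gap: 0.0221
```

Run:
```python
from h import *
st(); g=grab('wrist','wrist12'); cv2.imwrite('pics/c16.png',cv2.resize(g['image'][110:320,210:430],None,fx=3,fy=2.8));plan([.437,-.0487,.13],yaw=1.842,n=12)
```

```text
{'time': 14.4167, 'tool_pos': [0.4475, 0.3177, 0.1534], 'force': [-1.0793, -0.2221, -4.1543], 'finger_gap': 0.0221, 'joint_positions': [0.6172, 0.3666, 0.033, 1.2382, 0.0001, 0.899]} yaw_y 1.2891 z [-0.001 -0.    -1.   ]
alt turn 2.588610758738374
yaw 1.289 q6 0.899 turn -0.553 D [-0.0097 -0.3658 -0.0223] 12
[[-0.77, -2.95, 0.192, -0.046], [-0.633, -2.982, 0.192, -0.046], [-0.495, -3.008, 0.192, -0.046], [-0.356, -3.028, 0.192, -0.046], [-0.216, -3.041, 0.192, -0.046], [-0.076, -3.048, 0.192, -0.046], [0.064, -3.048, 0.192, -0.046], [0.205, -3.042, 0.192, -0.046], [0.345, -3.029, 0.192, -0.046], [0.484, -3.01, 0.192, -0.046], [0.622, -2.985, 0.192, -0.046], [0.759, -2.953, 0.192, -0.046]]
```

View pics/wrist12.png

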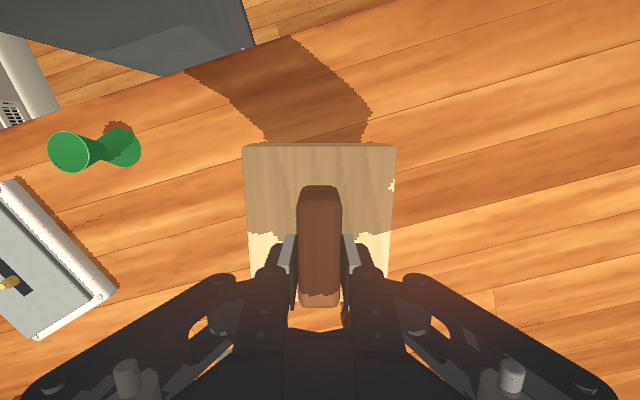

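Run:
```python
from h import *
np.set_printoptions(precision=4,suppress=True)
s=arm.state();R=Ro.from_rotvec(s['eef_rot']).as_matrix()
for n,uv,z in [('near L corner',(243,147),.145),('near R',(396,147),.145),('handle far',(319,304),.185),('handle near',(319,191),.185),('handle near2',(319,186),.185)]:
    print(n,R.T@(atz('wrist12',uv,z)-s['tool_pos']))
```

```text
near L corner [ 0.0535 -0.0442  0.0075]
near R [0.0535 0.0498 0.0072]
handle far [-0.0292  0.0024 -0.0328]
handle near [ 0.0358  0.0023 -0.0327]
handle near2 [ 0.0383  0.0023 -0.0327]
```

Emit:
drive_tool(
  increments=[
    [-0.8, -2.95, 0.2, -0.046],
    [-0.6, -3.0, 0.2, -0.046],
    [-0.5, -3.0, 0.2, -0.046],
    [-0.35, -3.05, 0.2, -0.046],
    [-0.2, -3.05, 0.2, -0.046],
    [-0.1, -3.05, 0.2, -0.046],
    [0.05, -3.05, 0.2, -0.046],
    [0.2, -3.05, 0.2, -0.046],
    [0.35, -3.0, 0.2, -0.046],
    [0.5, -3.0, 0.2, -0.046],
    [0.6, -3.0, 0.2, -0.046],
    [0.75, -2.95, 0.2, -0.047],
  ],
)

```text
time: 15.47
tool_pos: [0.436, -0.0493, 0.1279]
eef_rot: [0.428, -3.107, -0.002]
force: [0.3, 0.2, -3.1]
finger_gap: 0.022
```

Emit:
drive_tool(
  increments=[
    [0, 0, 0, 0],
    [0, 0, 0, 0],
    [0, 0, 0, 0],
  ],
)

```text
time: 15.72
tool_pos: [0.4368, -0.0478, 0.1287]
eef_rot: [0.423, -3.109, -0.002]
force: [0.6, -1.0, -3.7]
finger_gap: 0.022
```

Run:
```python
from h import *
st(); g=grab('wrist','wrist13'); f=grab('side','side13');h=grab('scene','scene13'); cv2.imwrite('pics/c17.png',cv2.resize(f['image'][170:320,240:420],None,fx=4,fy=4));cv2.imwrite('pics/c18.png',cv2.resize(h['image'][170:310,280:420],None,fx=4,fy=4))
```

```text
{'time': 15.7167, 'tool_pos': [0.4368, -0.0478, 0.1287], 'force': [0.6083, -0.9631, -3.675], 'finger_gap': 0.022, 'joint_positions': [-0.1094, 0.1803, -0.2895, 1.1049, 0.0006, -0.3796]} yaw_y 1.8409 z [-0.004  0.001 -1.   ]
```

View pics/wrist13.png

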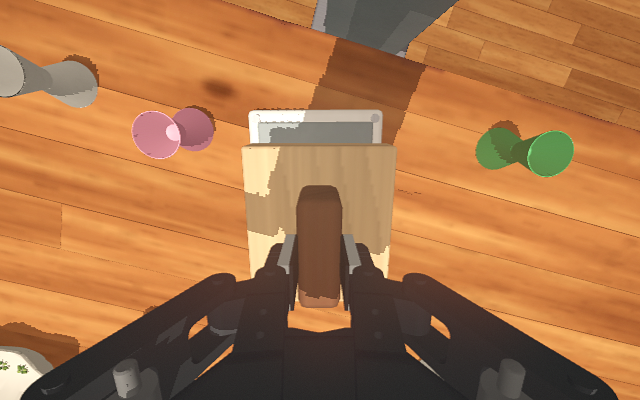

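View pics/c17.png

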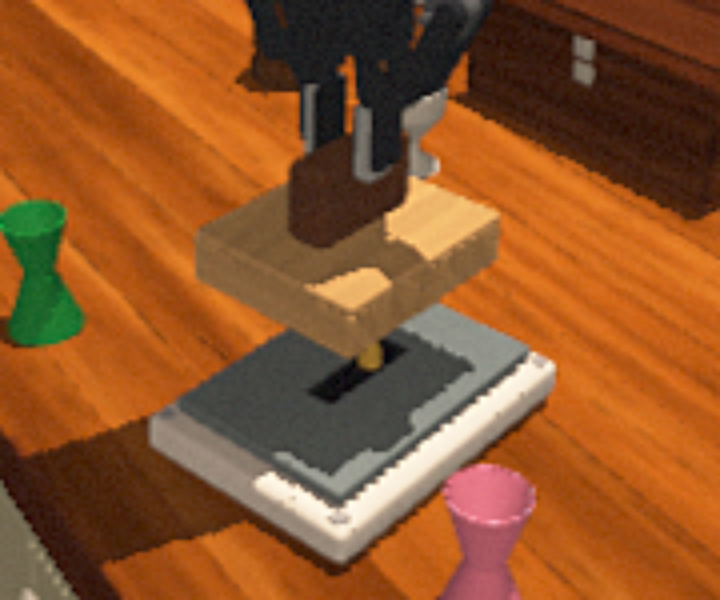

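View pics/c18.png

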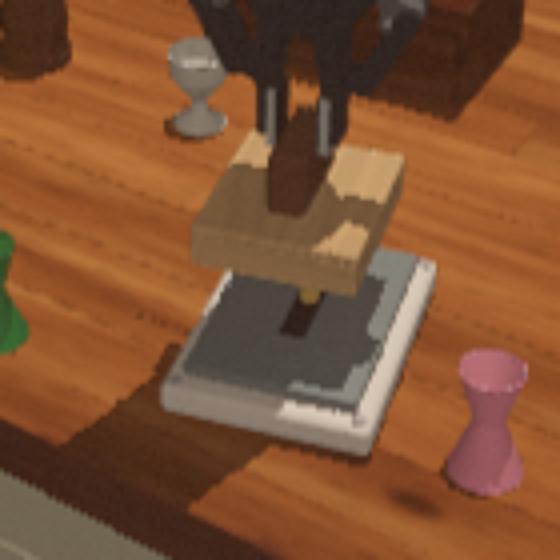

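Run:
```python
from h import *
from scipy.optimize import least_squares
np.set_printoptions(precision=4,suppress=True)
g=cv2.imread('pics/wrist13.png'); cv2.imwrite('pics/c19.png',cv2.resize(g[100:160,235:405],None,fx=4.5,fy=4.5,interpolation=2))
S=lambda u,v:('scene13',(280+u/4-.4,170+v/4-.4)); D=lambda u,v:('side13',(240+u/4-.4,170+v/4-.4))
loc=dict(NL=(-.055,.048),NR=(-.055,-.048),FR=(.055,-.048),FL=(.055,.048))
obs=[('NL',0,S(197,232)),('NR',0,S(358,262)),('FR',0,S(404,155)),('NL',0,D(197,238)),('NR',0,D(353,318)),('FR',0,D(498,213)),('NR',1,D(355,357)),('NL',1,D(200,276)),('FR',1,D(497,250)),('NR',1,S(358,292)),('NL',1,S(194,261))]
def res(p):
    c,s=np.cos(p[2]),np.sin(p[2]);r=[]
    for k,b,(t,uv) in obs:
        x,y=loc[k]; r.append(proj(t,[p[0]+c*x-s*y,p[1]+s*x+c*y,p[3]-.027*b])-uv)
    return np.array(r).ravel()
f=least_squares(res,[.437,-.05,.27,.12],loss='soft_l1'); print(f.x); print(res(f.x).reshape(-1,2).round(1).tolist())
```

```text
[ 0.4405 -0.0465  0.2933  0.1206]
[[-1.6, -0.9], [0.3, -0.7], [-0.1, -0.0], [-0.5, -1.6], [1.0, -2.4], [1.2, -0.9], [0.2, 0.9], [-0.8, 1.3], [0.6, 1.9], [-0.2, 1.8], [-0.7, 1.7]]
```

View pics/c19.png

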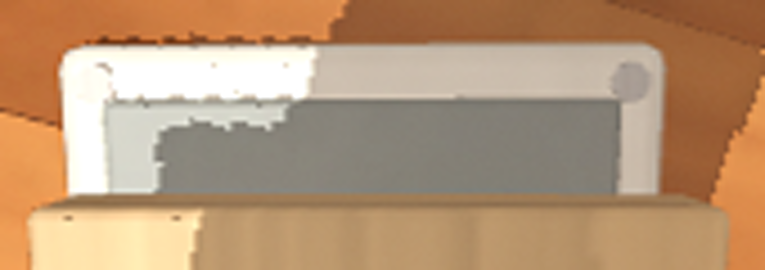

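Run:
```python
from h import *
np.set_printoptions(precision=4,suppress=True)
s=arm.state();R=Ro.from_rotvec(s['eef_rot']).as_matrix()
W=lambda u,v:np.array((235+u/4.5-.4,100+v/4.5-.4))
T='wrist13'
f=lambda uv,z:R.T@(atz(T,uv,z)-s['tool_pos'])
a=f(W(103,100),.034);b=f(W(620,99),.034);print('bed',a,b,(a+b)/2,'width',np.linalg.norm(a-b))
a=f(W(103,192),.034);b=f(W(619,192),.034);print('bed edges lower',a,b,(a+b)/2)
a=f(W(32,208),.1207);b=f(W(727,208),.1207);print('plate',a,b,(a+b)/2,'width',np.linalg.norm(a-b))
# wrist8 in tool frame
```

```text
bed [ 0.0691 -0.0532  0.0959] [0.069  0.0499 0.096 ] [ 0.069  -0.0017  0.0959] width 0.1030252745008504
bed edges lower [ 0.0511 -0.0543  0.0959] [0.0508 0.0505 0.0959] [ 0.0509 -0.0019  0.0959]
plate [ 0.0553 -0.0457  0.0092] [0.055  0.0491 0.0092] [0.0551 0.0017 0.0092] width 0.09473299152708736
```

Wrist view: the cover sits about 4 mm to the left (+y) of the slot line, and the fixed views suggest about 7. I'll shift 4 mm, lower to just above the pin, and measure again.

Emit:
drive_tool(
  increments=[
    [0, -0.2, 0.5, 0],
    [0, -0.2, 1.0, 0],
    [0, 0, 1.0, 0],
    [0, 0, 0.8, 0],
    [0, 0, 0.4, 0],
    [0, 0, 0, 0],
    [0, 0, 0, 0],
  ],
)

```text
time: 16.45
tool_pos: [0.4393, -0.0517, 0.0934]
eef_rot: [0.425, -3.112, -0.0]
force: [-0.1, -1.2, -2.7]
finger_gap: 0.0225
```

Run:
```python
from h import *
st(); g=grab('wrist','wrist14'); f=grab('side','side14');h=grab('scene','scene14'); cv2.imwrite('pics/c20.png',cv2.resize(f['image'][200:320,260:390],None,fx=6,fy=5,interpolation=2));cv2.imwrite('pics/c21.png',cv2.resize(h['image'][200:290,310:410],None,fx=6,fy=6,interpolation=2)); cv2.imwrite('pics/c22.png',cv2.resize(g['image'][90:160,225:415],None,fx=4,fy=4,interpolation=2))
```

```text
{'time': 16.45, 'tool_pos': [0.4393, -0.0517, 0.0934], 'force': [-0.1266, -1.1876, -2.6665], 'finger_gap': 0.0225, 'joint_positions': [-0.1171, 0.2186, -0.343, 1.0096, -0.0, -0.3888]} yaw_y 1.8425 z [-0.  0. -1.]
```

View pics/c20.png

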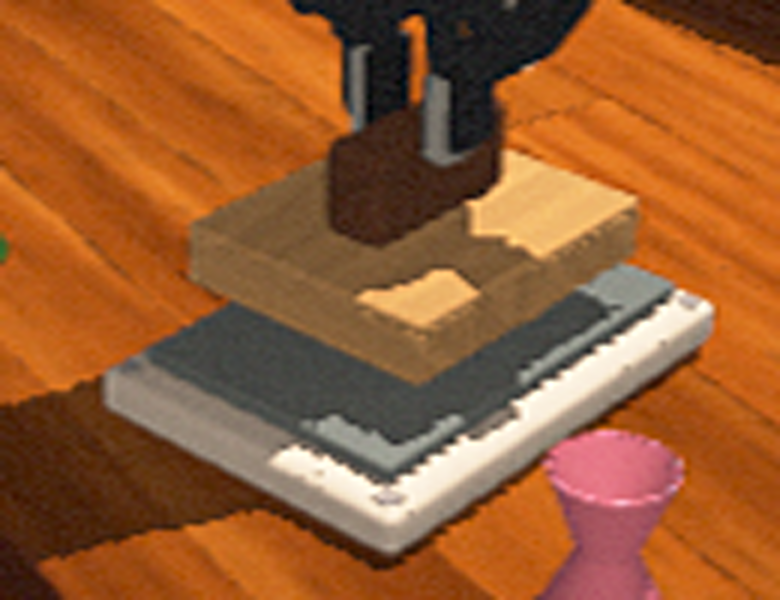

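View pics/c21.png

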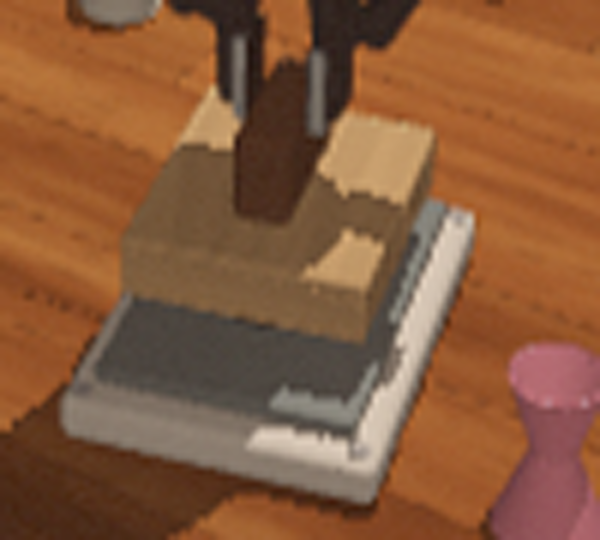

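View pics/c22.png

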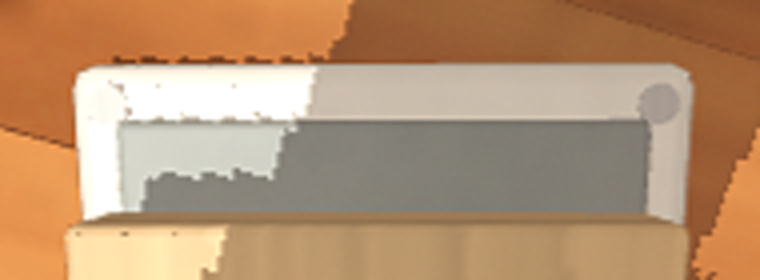

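Run:
```python
from h import *
np.set_printoptions(precision=4,suppress=True)
s=arm.state();R=Ro.from_rotvec(s['eef_rot']).as_matrix()
W=lambda u,v:np.array((225+u/4-.4,90+v/4-.4));T='wrist14'
f=lambda uv,z:R.T@(atz(T,uv,z)-s['tool_pos'])
for n,a,b,z in [('bed',W(119,122),W(650,121),.034),('bedlow',W(122,210),W(648,210),.034),('plate',W(66,226),W(687,226),.0854),('base top',W(75,70),W(692,68),.024)]:
    a=f(a,z);b=f(b,z);print(n,a,b,'mid',(a+b)/2,np.linalg.norm(a-b))
S=lambda u,v:('scene14',(310+u/6-.4,200+v/6-.4)); D=lambda u,v:('side14',(260+u/6-.4,200+v/5-.4))
def loc(X):
    d=X-s['tool_pos'];return R.T@d
for n,a,b,z in [('plNRb',S(366,340),D(420,383),.0584),('plNLb',S(122,288),D(192,277),.0584),('plFRt',S(435,130),D(637,203),.0854),('bedNR',S(352,432),D(392,480),.034),('bedNL',S(92,380),D(145,357),.034)]:
    print(n,'tri',loc(tri([a,b])[0]),'sc',loc(atz(*a,z)),'sd',loc(atz(*b,z)))
```

```text
bed [ 0.0697 -0.0475  0.06  ] [0.0699 0.0552 0.0599] mid [0.0698 0.0038 0.06  ] 0.10270056883185788
bedlow [ 0.0529 -0.0479  0.06  ] [0.053  0.0559 0.06  ] mid [0.053 0.004 0.06 ] 0.10387670759578449
plate [ 0.0543 -0.0453  0.0086] [0.0544 0.0498 0.0086] mid [0.0543 0.0023 0.0086] 0.09512463617984523
base top [ 0.0796 -0.0579  0.07  ] [0.0801 0.0652 0.0699] mid [0.0799 0.0037 0.07  ] 0.12310424800631814
plNRb tri [ 0.0554 -0.0502  0.0299] sc [ 0.0477 -0.0483  0.0356] sd [ 0.0507 -0.0461  0.0356]
plNLb tri [0.0532 0.0464 0.0319] sc [0.0476 0.0484 0.0356] sd [0.0505 0.0495 0.0356]
plFRt tri [-0.0545 -0.0483  0.0085] sc [-0.0574 -0.0476  0.0087] sd [-0.0525 -0.0493  0.0087]
bedNR tri [ 0.0661 -0.0492  0.0666] sc [ 0.072  -0.0504  0.06  ] sd [ 0.0731 -0.055   0.06  ]
bedNL tri [0.069  0.0534 0.0654] sc [0.0755 0.051  0.0599] sd [0.0735 0.0484 0.0599]
```

Emit:
drive_tool(
  increments=[
    [0.4, 0.05, 0.2, 0],
    [0.3, 0, 0.3, 0],
    [0, 0, 0.3, 0],
    [0, 0, 0, 0],
    [0, 0, 0, 0],
  ],
)

```text
time: 17.02
tool_pos: [0.4322, -0.0533, 0.0853]
eef_rot: [0.424, -3.112, -0.0]
force: [0.0, -0.1, -3.5]
finger_gap: 0.0223
```

Emit:
drive_tool(
  increments=[
    [0, 0, 0.1, 0],
    [0, 0, 0, 0],
    [0, 0, 0, 0],
  ],
)

```text
time: 17.27
tool_pos: [0.4326, -0.0533, 0.0845]
eef_rot: [-0.425, 3.113, -0.0]
force: [0.2, -0.0, -3.7]
finger_gap: 0.022
```

Emit:
drive_tool(
  increments=[
    [0, 0, 0.1, 0],
    [0, 0, 0, 0],
    [0, 0, 0, 0],
  ],
)

```text
time: 17.52
tool_pos: [0.4325, -0.0533, 0.0835]
eef_rot: [0.425, -3.113, -0.0]
force: [0.1, 0.2, -3.3]
finger_gap: 0.022
```

Emit:
drive_tool(
  increments=[
    [0, 0, 0.1, 0],
    [0, 0, 0, 0],
    [0, 0, 0, 0],
  ],
)

```text
time: 17.77
tool_pos: [0.4327, -0.0534, 0.0829]
eef_rot: [-0.425, 3.112, -0.0]
force: [-2.0, -0.8, 2.5]
finger_gap: 0.0221
```

Emit:
drive_tool(
  increments=[
    [0, 0, 0.05, 0],
    [0, 0, 0, 0],
    [0, 0, 0, 0],
  ],
)

```text
time: 18.02
tool_pos: [0.4327, -0.0534, 0.0829]
eef_rot: [-0.424, 3.112, -0.001]
force: [-3.6, 0.4, 6.2]
finger_gap: 0.0223
```

Emit:
drive_tool(
  increments=[
    [0, 0, -0.03, 0],
    [-0.2, 0, 0, 0],
    [-0.2, 0, 0, 0],
    [-0.2, 0, 0, 0],
    [0, 0, 0, 0],
  ],
)

```text
time: 18.43
tool_pos: [0.4382, -0.0519, 0.0829]
eef_rot: [0.425, -3.113, 0.001]
force: [-3.2, 0.3, 7.1]
finger_gap: 0.0222
```

Emit:
drive_tool(
  increments=[
    [-0.15, 0, 0, 0],
    [-0.15, 0, 0, 0],
    [0, 0, 0, 0],
  ],
)

```text
time: 18.68
tool_pos: [0.4409, -0.0512, 0.0829]
eef_rot: [0.424, -3.112, 0.001]
force: [-3.2, -0.4, 6.9]
finger_gap: 0.0222
```

Emit:
drive_tool(
  increments=[
    [-0.1, 0, 0, 0],
    [-0.1, 0, 0, 0],
    [0, 0, 0, 0],
  ],
)

```text
time: 18.93
tool_pos: [0.4418, -0.0509, 0.083]
eef_rot: [0.424, -3.11, 0.002]
force: [-6.4, -0.9, 11.3]
finger_gap: 0.0226
```

Emit:
drive_tool(
  increments=[
    [-0.1, 0, -0.03, 0],
    [0, 0, 0, 0],
  ],
)

```text
time: 19.1
tool_pos: [0.4435, -0.0504, 0.083]
eef_rot: [0.424, -3.112, 0.001]
force: [-4.1, -0.5, 7.1]
finger_gap: 0.022
```

Emit:
drive_tool(
  increments=[
    [-0.1, 0, 0, 0],
    [0, 0, 0, 0],
  ],
)

```text
time: 19.27
tool_pos: [0.4446, -0.0501, 0.0829]
eef_rot: [0.424, -3.112, 0.001]
force: [-2.2, 0.1, 4.4]
finger_gap: 0.022
```

Emit:
drive_tool(
  increments=[
    [-0.1, 0, 0, 0],
    [0, 0, 0, 0],
  ],
)

```text
time: 19.43
tool_pos: [0.4455, -0.0499, 0.0828]
eef_rot: [0.424, -3.112, 0.001]
force: [-2.4, -0.7, 5.6]
finger_gap: 0.0219
```

Emit:
drive_tool(
  increments=[
    [-0.1, 0, 0, 0],
    [0, 0, 0, 0],
  ],
)

```text
time: 19.6
tool_pos: [0.4468, -0.0495, 0.0827]
eef_rot: [0.424, -3.112, 0.001]
force: [-0.6, -0.7, 1.1]
finger_gap: 0.0222
```

Emit:
drive_tool(
  increments=[
    [-0.1, 0, 0, 0],
    [0, 0, 0, 0],
  ],
)

```text
time: 19.77
tool_pos: [0.4484, -0.0488, 0.0822]
eef_rot: [-0.425, 3.112, 0.001]
force: [0.1, 1.0, -2.7]
finger_gap: 0.022
```

Emit:
drive_tool(
  increments=[
    [-0.1, 0, 0, 0],
    [0, 0, 0, 0],
  ],
)

```text
time: 19.93
tool_pos: [0.4491, -0.0485, 0.0821]
eef_rot: [0.425, -3.113, -0.001]
force: [0.2, -0.2, -3.3]
finger_gap: 0.0221
```

Emit:
drive_tool(
  increments=[
    [-0.1, 0, 0, 0],
    [0, 0, 0, 0],
  ],
)

```text
time: 20.1
tool_pos: [0.45, -0.0484, 0.0824]
eef_rot: [0.425, -3.113, -0.0]
force: [0.0, -0.2, -3.5]
finger_gap: 0.0221
```

Contact was lost at x ≈ 0.448, so the pin's tip is in the socket mouth. I'll go 2 mm further to centre it, then lower gently.

Emit:
drive_tool(
  increments=[
    [-0.1, 0, 0, 0],
    [-0.1, 0, 0.1, 0],
    [0, 0, 0.2, 0],
    [0, 0, 0, 0],
  ],
)

```text
time: 20.43
tool_pos: [0.4516, -0.0479, 0.0792]
eef_rot: [0.425, -3.112, -0.0]
force: [-0.7, -0.7, -3.0]
finger_gap: 0.0221
```

Emit:
drive_tool(
  increments=[
    [0, 0, 0.2, 0],
    [0, 0, 0.1, 0],
    [0, 0, 0, 0],
  ],
)

```text
time: 20.68
tool_pos: [0.4514, -0.0479, 0.0763]
eef_rot: [0.424, -3.112, -0.0]
force: [-0.6, -0.5, -2.9]
finger_gap: 0.0222
```

Emit:
drive_tool(
  increments=[
    [0, 0, 0.2, 0],
    [0, 0, 0.2, 0],
    [0, 0, 0, 0],
  ],
)

```text
time: 20.93
tool_pos: [0.4514, -0.0479, 0.0721]
eef_rot: [0.425, -3.112, -0.0]
force: [0.5, -0.1, -3.5]
finger_gap: 0.0219
```

Emit:
drive_tool(
  increments=[
    [0, 0, 0.2, 0],
    [0, 0, 0.1, 0],
    [0, 0, 0, 0],
  ],
)

```text
time: 21.18
tool_pos: [0.4515, -0.0479, 0.0693]
eef_rot: [0.425, -3.112, -0.0]
force: [0.2, -0.2, -2.6]
finger_gap: 0.0221
```

Emit:
drive_tool(
  increments=[
    [0, 0, 0.1, 0],
    [0, 0, 0, 0],
    [0, 0, 0, 0],
  ],
)

```text
time: 21.43
tool_pos: [0.4518, -0.048, 0.0691]
eef_rot: [-0.425, 3.112, -0.0]
force: [-1.3, -0.0, 1.9]
finger_gap: 0.0225
```

The cover is flat on the resting bed (contact at 0.069, as predicted). Now I'll press down.

Emit:
drive_tool(
  increments=[
    [0, 0, 0.2, 0],
    [0, 0, 0.2, 0],
    [0, 0, 0.1, 0],
    [0, 0, 0, 0],
  ],
  newtons=80,
)

```text
time: 21.77
tool_pos: [0.4519, -0.048, 0.0643]
eef_rot: [-0.425, 3.112, -0.0]
force: [-4.0, 1.4, 9.1]
finger_gap: 0.0216
```

Emit:
drive_tool(
  increments=[
    [0, 0, 0.1, 0],
    [0, 0, 0.1, 0],
    [0, 0, 0, 0],
    [0, 0, 0, 0],
  ],
)

```text
time: 22.1
tool_pos: [0.452, -0.048, 0.0631]
eef_rot: [-0.425, 3.112, -0.0]
force: [-6.0, 1.1, 13.7]
finger_gap: 0.021
```

Emit:
drive_tool(
  increments=[
    [0, 0, 0.1, 0],
    [0, 0, 0, 0],
    [0, 0, 0, 0],
    [0, 0, 0, 0],
  ],
)

```text
time: 22.43
tool_pos: [0.4521, -0.048, 0.0631]
eef_rot: [-0.424, 3.111, -0.001]
force: [-7.8, 0.8, 20.9]
finger_gap: 0.0217
```

Emit:
drive_tool(
  increments=[
    [0, 0, 0.05, 0],
    [0, 0, 0, 0],
    [0, 0, 0, 0],
    [0, 0, 0, 0],
  ],
)

```text
time: 22.77
tool_pos: [0.4521, -0.048, 0.063]
eef_rot: [-0.424, 3.11, -0.001]
force: [-9.4, 0.6, 23.3]
finger_gap: 0.0215
```

Run:
```python
from h import *
st(); g=grab('wrist','wrist15'); f=grab('side','side15');h=grab('scene','scene15'); cv2.imwrite('pics/c23.png',cv2.resize(f['image'][200:320,260:390],None,fx=5,fy=5,interpolation=2))
st()
```

```text
{'time': 22.7667, 'tool_pos': [0.4521, -0.048, 0.063], 'force': [-9.3755, 0.5912, 23.2924], 'finger_gap': 0.0215, 'joint_positions': [-0.1058, 0.2741, -0.3596, 0.9347, 0.0001, -0.377]} yaw_y 1.842 z [ 0.002 -0.    -1.   ]
{'time': 22.9167, 'tool_pos': [0.4521, -0.048, 0.063], 'force': [-9.0192, 1.4552, 24.025], 'finger_gap': 0.0215, 'joint_positions': [-0.1058, 0.2742, -0.3597, 0.9347, 0.0001, -0.3769]} yaw_y 1.842 z [ 0.002 -0.    -1.   ]
```

View pics/c23.png

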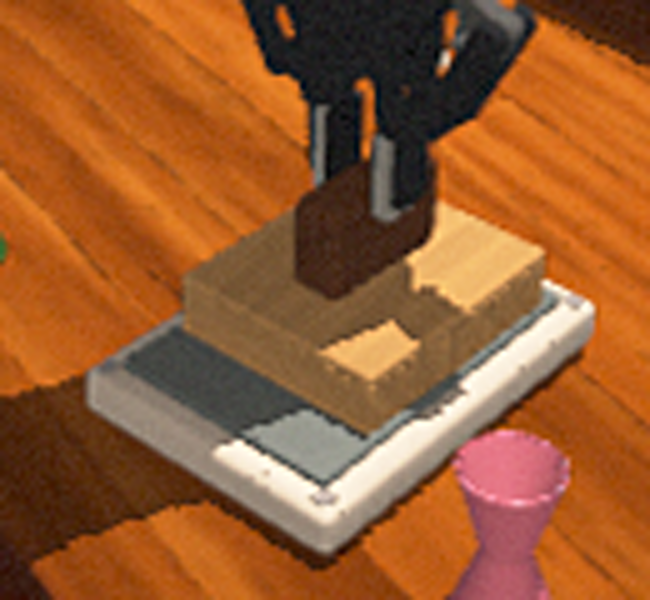

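View pics/scene15.png

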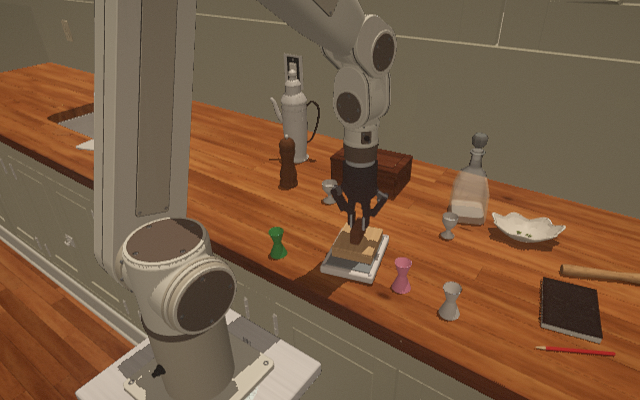

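The cover lies flat and square on the bed. TCP z has held at 0.063, 6.1 mm below the resting contact, while the push rose from 14 to 24 N, so the bed is at its stop. The jigger stands upright at (451,301), and green, pink, the cups and the mill are where they were. Handing in.

Run:
```python
from h import *
print(arm.job_done()); st()
```

```text
the job is handed in; nothing more can be done
None
the job is handed in; nothing more can be done
```

The job is handed in with the cover held at the press's bottom stop. It took about 23 s of the 72 s allowed.

**What I did:**
- I took the grey steel jigger off the bed by its waist. My first grip sat too high, so I re-gripped 6 mm lower before lifting. I stood it upright on the worktop at about (0.40, −0.30).
- I gripped the cover by its handle and laid it level on the pin tip, square to the slot. I then slid it along the slot until it came free of the pin, about 4.5 mm before the centred position, and lowered it onto the bed.
- I pressed down and kept holding.

**Last checks:**
- **Heights:** the tool first touched at 0.0829 m on the pin tip and 0.0691 m on the resting bed, and stopped at 0.0630 m. That matches the stated handle heights of 95, 81 and 75 mm.
- **Bottom stop:** the height held at 0.063 m while the push rose from 14 to 24 N, with about 9 N of sideways force.
- **Surroundings:** the last scene view shows the jigger upright and the green and pink jiggers, cups and mill in place.

**What disagreed:** the wrist camera differed from the fixed cameras by 2–8 mm. The press came out 2–6 mm apart and the cover handle about 8 mm. I shifted the cover 4 mm by the wrist view and found the pin by feel.

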